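# Put a wet canvas away in the drying rack

## Robot

A 6-joint arm with a two-finger parallel gripper is mounted at the origin on the work surface. World frame = base frame: x ahead of the robot, y to its left, z up, the work surface at z = 0. Lengths are in mm, angles in rad, forces in N, time in s.
With the tool pointing down it reaches from about 350 to 875 mm from the base axis. Payload 4.2 kg.
Tool frame: the origin (TCP) lies at the very end of the fingers, on their centre line; the grasp point (between the pads) lies 19 mm behind it (arm.grasp_offset is the distance from the TCP to the grasp point, in mm); z points along the fingers, y is the direction in which the jaws open and shut (so a half turn about z gives the same grasp; the last joint's range is limited). The gripper opens to 85 mm and grips with 20 to 120 N. Pads are 22 mm wide; open, the fingers measure 114 mm over their backs; the gripper's body (76 mm by 85 mm) begins 54 mm behind the grasp point. The pads swing forward as they close: fully open they stand 13 mm farther back than shut.
Start: joints at [1.509, 0.385, 0.008, 0, -1.194, -0.259], TCP at [197.046, 593.104, 231.312] pointing down, gripper open.
Joint ranges: [-3.14, 3.14], [-1.21, 2.06], [-1.07, 1.41], [-3.16, 2.05], [-2.99, -0.16], [-3.1, 3.1]. Speed limits (rad/s): [2.79, 2.79, 3.14, 3.14, 3.14, 3.14].

## Interface

Orientations are given as a unit quaternion [x, y, z, w].
In Python, from bench import arm gives the robot as it stands.
- The arm moves only by the tool arm_command, never from a script. Its argument "commands" is one flat list of numbers, 4 for each row, row after row: the shift along the tool's x, y, z in m, then the turn about the tool's z in degrees. In form: [tx, ty, tz, roll, tx, ty, tz, roll, ...]. A call has exactly 5 rows; each row shifts and turns the pose as measured when the row begins, along the tool's axes as they then stand; what a row does not reach is not made up. A row lasts 1/10 s, in which the tool goes at most 50 mm and 8.59 degrees, less where a joint would pass 70% of its speed; a pose out of reach is approached as far as the arm can. A call with a gripper value outside its range is refused whole. "jaw" is the opening, from 0 (shut) to 1 (fully open), set as the call begins (left out, the last holds). The fingers move at their own pace and stop on an object; the grip force is fixed at half the most. Time passes only in rows, so rows that do not move let the fingers close, or fill a call up. It gives the time, the measured TCP pose, the force and the opening at its end, in the units of the state.
- arm.read_state(): the state, without advancing time (a new reading comes with each control period).
- arm.get_image(name): name is "scene" or "top" or "wrist"; returns the picture (420x560x3 uint8, red, green, blue); there is no depth.
- arm.camera_info(name): a dict with "camera_matrix" (3x3 intrinsics, pixels), "world_from_camera" (4x4, takes a point from camera to world coordinates). Camera axes: x right, y down, z forward; pixel columns grow to the right and rows downward; lengths in mm; the calibration is good to about 2 mm. A picture is of the moment at which its call begins: read the wrist's pose just before it. camera_info takes no time and is no camera call; for the wrist camera it gives the pose at the moment of the call.
- arm.job_done(): hands the job in, once; it reports no verdict.
Trained networks look in the newest picture that a camera, given by its name, has taken for a name from the list of things; names that differ only in an ending like _2 or _b are one class to them, and where a whole thing is asked for, a point or a joint stands for the part that bears it (a point fixed in the world has none). Each returns a list of dicts, best first, with "confidence" (0 to 1); they miss things now and then, are a little off and sometimes report something else, mostly with a low value. They report only what shows in the picture. A call takes as long as a camera call.
- arm.regions_of(camera, target): "mask" (420x560 bool, what is visible of it).
- arm.place_of(camera, target): "centre" ([x, y, z] in mm, in the coordinates of the camera as it stood for that picture, good to about 4 mm: a listed point, or the origin of a listed thing).
The state is a dict: "clock": time; "joints": joint angles; "joint_vel": joint speeds; "joint_efforts": joint torques, N m; "position": TCP position; "ee_rot": TCP orientation; "contact_force": force on the tool from outside, world axes, zero at the start; "wrist_torque": the same for the moment, N m; "gripper_width": finger opening in mm.
Only numpy, scipy, OpenCV 4.12 (cv2) and the standard library are available. Lean on these libraries where they do the work, as an engineer would, in place of code of your own. Each camera call takes 0.05 s, during which the arm holds its last target.

## Task

Lay the small wet canvas face up and flat in the empty plywood tray, then slide the tray by its handle into the empty low bay of the drying rack and press it home until the catch at the back clicks and holds it, and let go. The paint is wet: nothing may touch the painted face, and neither tray nor canvas may touch the board above. Be gentle: push the rack with no more than 18 N, and leave the other things where they are.

Things in the scene. Friction and masses are not known exactly. Their poses are not given: they have to be found in the camera images.
- canvas_mid (a point): Centre, half-way up, of the loose wet canvas: a small stretched canvas, 80 mm along its x, 60 mm along its y, 18 mm high, about 65 g, painted side up. It lies flat on the table to the left or to the right of the tray. Hold it by its edges. Axes are the canvas's own, z up.
- canvas: The same canvas as a body; origin at the centre of its underside.
- wet_face: The painted face: the top 1 mm of the canvas, 70 x 50 mm (the outer 5 mm all round are bare); origin at its centre, 17 mm above the canvas's underside. Nothing may touch it.
- tray: The empty loose plywood tray on the table in front of the rack, 0.35 to 0.55 kg. Origin: centre of its underside; x points to its back (the end that enters the rack), z up. 150 x 150 mm; floor 5 mm thick; rim 8 mm wide, its top 12 mm above the table; inside 134 x 134 mm. It slides on the table itself.
- strike (a point): Centre of the round steel head, 10 mm across, of the strike that sticks out from the middle of the tray's back edge on a 4 mm neck: 97 mm behind the tray's centre (+x), its tip at 102 mm. Axes as the tray's. It snaps into the catch.
- tray_handle (a point): Centre of the tray's handle: a plywood block at the middle of its front edge, 46 mm along the tray's x, 24 mm wide along its y, 18 mm high (3 to 21 mm above the table), to be pinched from above across its 24 mm. It lies 98 mm in front of (at -x from) the tray's centre, 12 mm up. Axes as the tray's.
- rack: Wooden drying rack, fixed to the table, 346 mm wide, 122 mm high. Origin at table level in its middle; x points from its front, which faces the robot, to its back. Two low bays at table level, fronts at x = -65 mm: y = +83.5 mm (robot's left: empty, the one to use) and y = -83.5 mm (already holds such a tray). Pigeon holes above 42 mm are set back to x = -40 mm. Do not push it with more than 18 N.
- deck: The board that roofs both bays: its underside is 32 mm and its top 42 mm above the table, front edge flush with the bay fronts, 150 mm deep; origin at the board's centre. Neither tray nor canvas may touch it.
- bay_mouth (a point): Middle of the mouth of the empty bay, in the plane of its front, 16 mm above the table. Axes as the rack's: x points into the bay. The bay is 155 mm wide (2.5 mm play either side of the tray) between walls with rounded front edges (6 mm radius). The catch's depth is not measured (it is screwed to a long slotted strip): with the tray held, its handle's centre lies anywhere from 63 to 99 mm outside the mouth.
- buffer (a joint): Sprung rubber buffer inside the catch in the middle of the back of the bay, m: 0 free, 0.0036 fully pressed (hard stop), about 0.002 while the catch holds the tray. The strike forces two sprung rollers apart (5 to 9 N with the drag of the tray, over 6 mm), snaps through, is drawn 6 mm further and presses the buffer (0.6 N per mm, 2 mm to the holding point); 1.5 mm beyond that is the hard stop.
- panel: Bystander, loose, to be left alone: blank canvas board, thin and white, 120 x 90 x 5 mm, flat on the table on the other side of the tray from the wet canvas; origin at the centre of its underside.
- paint_a: Bystander, loose, to be left alone: paint bottle, 62 mm across, 135 mm high, wide cap, on top of the rack; origin at the centre of its underside.
- paint_c: Bystander, loose, to be left alone: second such paint bottle, on the table to the right of the tray; origin at the centre of its underside.
- cup: Bystander, loose, to be left alone: clear water cup, 76 mm across, 100 mm high, on the table left of the rack; origin at the centre of its underside.
- can: Bystander, loose, to be left alone: drinks can, 62 mm across, 115 mm high, on the table right of the rack; origin at the centre of its underside.
- brush: Bystander, loose, to be left alone: paint brush, 180 mm long, lying on the table between the robot and the rack; origin at the centre of its underside.

How it is judged:
By the outcome, as a careful person would: the job done as asked, in the order asked, and still so for the second after the job is handed in, with the robot touching nothing.
It also fails if it takes over 72 s, if anything falls off the work surface, if the arm or the gripper's body presses on something with over 40 N, if the wrist force passes 120 N, or if a joint passes its speed limit or range.

## Working session

There is one attempt and no reset: what is moved stays moved. The work goes in short steps, Python scripts to look and compute and a tool call to move; the robot and the scene stay as the last step left them, time stands still between calls to the robot, and variables do not carry over. Pictures are saved under pics/ and viewed, and the job is handed in when it is done.

Besides the shell and the picture viewer there is one more tool, called after "Emit:" by a JSON object that holds its "op" and its "data", one argument or row to a line. arm_command: Moves the arm, as the interface text tells. Its arguments: {"type":"object","properties":{"commands":{"type":"array"},"jaw":{"type":"number"}},"required":["commands"]}

```bash
ls; mkdir -p pics; cat > h.py <<'E'
import numpy as np,cv2
from bench import arm
from scipy.spatial.transform import Rotation as R
def save(c,n):
    im=arm.get_image(c); cv2.imwrite(f'pics/{n}.png',im[:,:,::-1]); return im
def place(c,t):
    T=np.array(arm.camera_info(c)["world_from_camera"]); 
    return [(round(d['confidence'],2),np.round((T@np.r_[d['centre'],1])[:3],1)) for d in arm.place_of(c,t)]
def pix2w(c,u,v,z):
    i=arm.camera_info(c);K=np.array(i['camera_matrix']);T=np.array(i['world_from_camera'])
    d=T[:3,:3]@np.linalg.inv(K)@np.array([u,v,1.]);o=T[:3,3];return o+d*(z-o[2])/d[2]
def w2pix(c,p):
    i=arm.camera_info(c);K=np.array(i['camera_matrix']);T=np.array(i['world_from_camera'])
    q=K@(np.linalg.inv(T)@np.r_[p,1])[:3];return q[:2]/q[2]
E
python3 - <<'E'
from h import *
s=arm.read_state();print(s)
print(arm.grasp_offset)
save('top','top0');save('scene','scene0')
for c in('top','scene'):
  for t in('canvas_mid','tray','tray_handle','strike','bay_mouth','rack'): print(c,t,place(c,t)[:2])
E
```

```text
pics
{'clock': 0.0, 'joints': array([ 1.50858420e+00,  3.85558994e-01,  6.66325041e-03, -5.01862296e-04,
       -1.19400502e+00, -2.58584971e-01]), 'joint_vel': array([ 0.00021706,  0.00159674, -0.00054872, -0.00071812,  0.00220673,
        0.00114898]), 'joint_efforts': array([ 6.44221673e-04, -3.92290056e+01,  1.88405228e+01,  4.18619648e+00,
       -4.59777730e-03, -5.55921517e-06]), 'position': array([196.88374988, 592.5788279 , 230.23433278]), 'ee_rot': array([ 9.87148346e-01, -1.59802943e-01, -1.28960060e-04,  1.07001398e-03]), 'contact_force': array([-0.76059715,  1.26073862,  0.2542524 ]), 'wrist_torque': array([-0.02274779,  0.00649944,  0.01583958]), 'gripper_width': 85.06172107764918}
18.700000000000003
top canvas_mid []
top tray [(0.9, array([592.1,  51.7,  -1.2])), (0.61, array([ 760.2, -103.1,  120.8]))]
top tray_handle [(0.96, array([499.4,  78.1,  11.1])), (0.68, array([ 4.235e+02, -4.120e+01, -1.000e-01]))]
top strike [(0.74, array([684.2,  27.7,  10.7]))]
top bay_mouth [(0.61, array([726.1,   7.5,  15.2]))]
top rack [(0.8, array([ 7.778e+02, -8.820e+01, -3.000e-01]))]
scene canvas_mid [(0.8, array([612.4, 251.6,  10.1]))]
scene tray [(0.88, array([588.5,  53.6,  -1. ]))]
scene tray_handle [(0.93, array([495.5,  81.5,  13. ]))]
scene strike [(0.89, array([686.3,  27.5,  12.2])), (0.57, array([496. ,  82.1,   9.6]))]
scene bay_mouth []
scene rack [(0.86, array([774.8, -87.6,  -2.3]))]
```

View pics/top0.png

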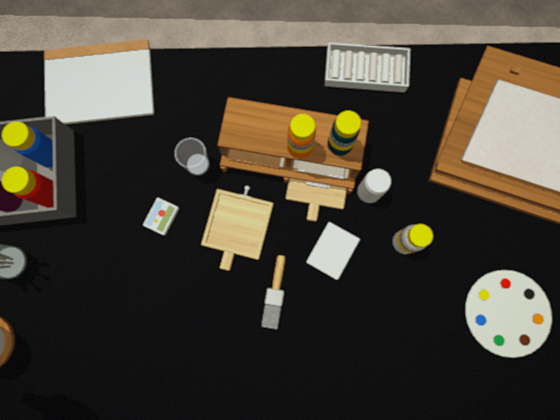

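View pics/scene0.png

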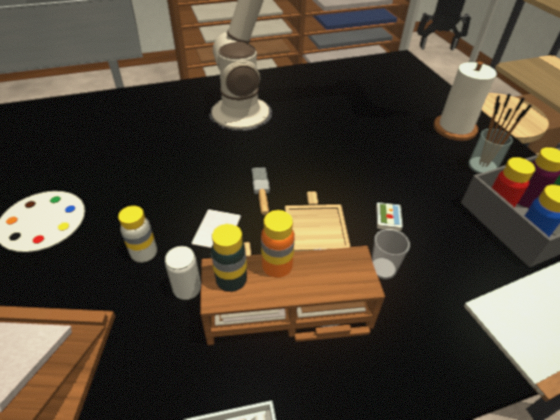

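The canvas lies left of the tray (top px 160,216), the tray is at (237,224) and yawed, and the rack at (290,140) is yawed too. Next I'll zoom in to measure edges.

```bash
python3 - <<'E'
from h import *
im=cv2.imread('pics/top0.png')
cv2.imwrite('pics/z1.png',cv2.resize(im[90:290,130:380],(800,640),interpolation=cv2.INTER_CUBIC)[:600])
for t in ('canvas','tray','rack'):
  for c in ('top','scene'):
    r=arm.regions_of(c,t)
    for d in r[:1]:
      m=d['mask'].astype(np.uint8);print(t,c,d['confidence'],m.sum(),cv2.minAreaRect(np.argwhere(m)[:,::-1].astype(np.float32)))
E
```

```text
canvas top 0.67 949 ((193.00001525878906, 156.00001525878906), (39.59797668457031, 29.698482513427734), 45.0)
canvas scene 0.63 600 ((388.0, 216.5), (27.0, 24.0), 90.0)
tray top 0.82 3562 ((235.794921875, 227.94078063964844), (58.496826171875, 84.88443756103516), 16.113418579101562)
tray scene 0.88 2519 ((315.8106384277344, 222.2217559814453), (61.950374603271484, 54.570953369140625), 76.32869720458984)
rack top 0.98 10343 ((288.85992431640625, 161.0575714111328), (145.30587768554688, 112.88812255859375), 6.394398212432861)
rack scene 0.68 14666 ((290.4947814941406, 280.87518310546875), (119.43802642822266, 181.84219360351562), 87.61405944824219)
```

View pics/z1.png

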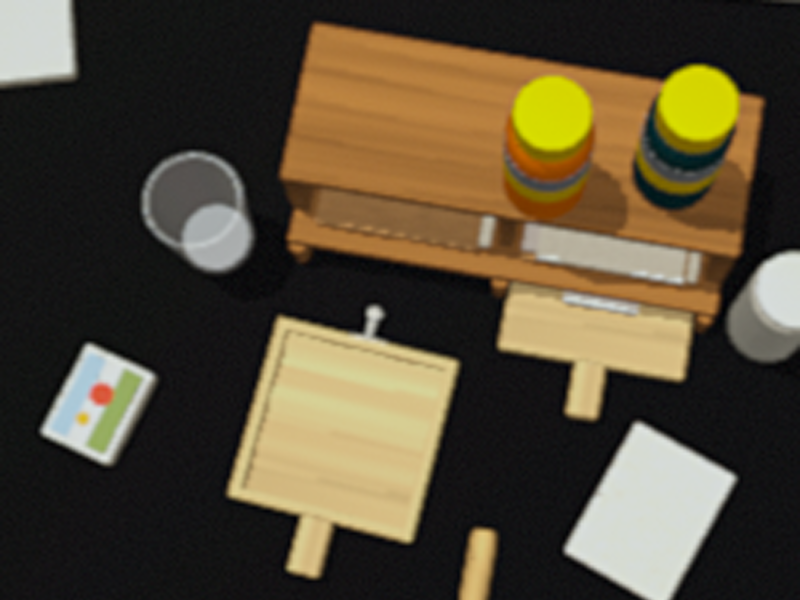

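```bash
python3 - <<'E'
from h import *
def W(x,y,z): return pix2w('top',130+x/3.2-.0,90+y/3.2,z)
def show(n,pts,z):
    p=np.array([W(x,y,z)[:2] for x,y in pts]);print(n,np.round(p,1).tolist(),'c',p.mean(0).round(1))
    for a,b in zip(p,np.roll(p,-1,0)): print('   L %.1f ang %.1f'%(np.linalg.norm(b-a),np.degrees(np.arctan2(*(b-a)[::-1]))))
show('canvas',[(92,343),(157,375),(110,465),(42,432)],18)
show('tray',[(277,317),(459,360),(412,543),(229,495)],12)
show('handle',[(309,515),(333,521),(320,578),(287,572)],21)
show('strike',[(374,313)]*2,8)
show('racktop',[(313,22),(764,98),(741,253),(281,180)],122)
show('deckfront',[(293,238),(718,316)],42)
T=np.array(arm.camera_info('top')["world_from_camera"]);print(T.round(2))
show('brush',[(482,530)]*2,5)
show('cup',[(217,238)]*2,0)
E
```

```text
canvas [[663.8, 258.1], [636.5, 204.4], [563.8, 239.9], [591.2, 295.6]] c [613.8 249.5]
   L 60.2 ang -116.9
   L 81.0 ang 154.0
   L 62.1 ang 63.8
   L 81.7 ang -27.3
tray [[684.7, 108.8], [646.7, -39.6], [499.1, -0.8], [539.2, 145.3]] c [592.4  53.4]
   L 153.3 ang -104.4
   L 152.7 ang 165.3
   L 151.5 ang 74.7
   L 150.1 ang -14.1
handle [[521.5, 80.0], [516.5, 61.0], [472.0, 70.9], [476.9, 96.9]] c [496.7  77.2]
   L 19.6 ang -104.7
   L 45.6 ang 167.4
   L 26.4 ang 79.1
   L 47.6 ang -20.8
strike [[687.9, 29.7], [687.9, 29.7]] c [687.9  29.7]
   L 0.0 ang 0.0
   L 0.0 ang 0.0
racktop [[889.6, 67.6], [822.2, -273.7], [701.3, -250.6], [763.3, 90.6]] c [794.1 -91.5]
   L 347.9 ang -101.2
   L 123.1 ang 169.2
   L 346.8 ang 79.7
   L 128.4 ang -10.3
deckfront [[742.5, 92.3], [673.0, -245.7]] c [707.8 -76.7]
   L 345.0 ang -101.6
   L 345.0 ang 78.4
[[-1.0000e-02 -9.8000e-01  1.8000e-01  4.1581e+02]
 [-1.0000e+00  1.0000e-02  1.0000e-02 -5.6840e+01]
 [-1.0000e-02 -1.8000e-01 -9.8000e-01  1.1081e+03]
 [ 0.0000e+00  0.0000e+00  0.0000e+00  1.0000e+00]]
brush [[509.2, -56.4], [509.2, -56.4]] c [509.2 -56.4]
   L 0.0 ang 0.0
   L 0.0 ang 0.0
cup [[756.3, 161.8], [756.3, 161.8]] c [756.3 161.8]
   L 0.0 ang 0.0
   L 0.0 ang 0.0
```

```bash
cat >> h.py <<'E'
def delta(x,y,z,yaw):
    """tool-frame shift (mm) and roll(deg) from the current pose to tool-down target with tool x at yaw (deg, world)"""
    s=arm.read_state();r=R.from_quat(s['ee_rot']).as_matrix()
    d=r.T@(np.array([x,y,z])-s['position'])
    cur=np.degrees(np.arctan2(r[1,0],r[0,0]));roll=-((yaw-cur+180)%360-180)
    tilt=np.degrees(np.arccos(-r[2,2]))
    print('t=%.2f pos'%s['clock'],s['position'].round(1),'yaw %.2f tilt %.2f'%(cur,tilt),'F',s['contact_force'].round(1),'w %.1f'%s['gripper_width'])
    print('  -> tool shift mm',d.round(1),'roll %.1f'%roll)
E
python3 - <<'E'
from h import *
delta(613.5,249.5,230,-26.8)
E
```

```text
t=1.00 pos [197.  593.1 231.3] yaw -18.38 tilt 0.00 F [ 0.6 -0.8 -0.5] w 85.5
  -> tool shift mm [503.6 194.8   1.3] roll 8.4
```

Emit:
{"op": "arm_command", "data": {
  "commands": [0.045,0.0175,0,0,0.045,0.0175,0,0,0.045,0.0175,0,0,0.045,0.0175,0,0,0.045,0.0175,0,0],
  "jaw": 1
}}

```text
clock: 1.5
position: [384.8, 439.6, 230.8]
ee_rot: [0.988, -0.154, 0.0, -0.001]
contact_force: [0.1, 0.4, -0.3]
gripper_width: 85.3
```

```bash
python3 - <<'E'
from h import *
delta(613.5,249.5,230,-26.8)
E
```

```text
t=1.50 pos [384.8 439.6 230.8] yaw -17.68 tilt 0.12 F [ 0.1  0.4 -0.3] w 85.3
  -> tool shift mm [275.6 111.6   0.6] roll 9.1
```

Emit:
{"op": "arm_command", "data": {
  "commands": [0.046,0.0185,0,2,0.046,0.0185,0,2,0.046,0.0185,0,2,0.046,0.0185,0,2,0.045,0.018,0,1]
}}

```text
clock: 2.0
position: [565.5, 266.7, 231.7]
ee_rot: [0.972, -0.233, 0.001, -0.002]
contact_force: [-0.1, 1.1, 0.2]
gripper_width: 85.5
```

```bash
python3 - <<'E'
from h import *
delta(613.5,249.5,230,-26.8)
E
```

```text
t=2.00 pos [565.5 266.7 231.7] yaw -26.95 tilt 0.28 F [-0.1  1.1  0.2] w 85.5
  -> tool shift mm [50.6 -6.4  1.8] roll -0.1
```

Emit:
{"op": "arm_command", "data": {
  "commands": [0.02,-0.004,0,0,0.015,-0.002,0,0,0.006,0,0,0,0,0,0,0,0,0,0,0]
}}

```text
clock: 2.5
position: [609.3, 246.5, 230.9]
ee_rot: [0.971, -0.238, 0.001, -0.002]
contact_force: [-0.2, -0.0, 0.7]
gripper_width: 85.4
```

```bash
python3 - <<'E'
from h import *
delta(613.5,249.5,230,-26.8)
save('wrist','w1');save('top','top1')
print(place('wrist','canvas_mid')[:2],place('wrist','wet_face')[:2],place('wrist','tray')[:2])
print(arm.camera_info('wrist'))
E
```

```text
t=2.50 pos [609.3 246.5 230.9] yaw -27.52 tilt 0.19 F [-0.2 -0.   0.7] w 85.4
  -> tool shift mm [ 2.4 -4.6  0.9] roll -0.7
[(0.65, array([611.2, 250. ,   8.7]))] [(0.78, array([612.7, 255.2,  20.1]))] [(0.9, array([588.3,  54.8,  -0.6]))]
{'camera_matrix': array([[309.41024246,   0.        , 283.67950527],
       [  0.        , 309.41024246, 207.26267453],
       [  0.        ,   0.        ,   1.        ]]), 'world_from_camera': array([[-4.61520098e-01, -8.52794104e-01, -2.44420572e-01,
         6.70716441e+02],
       [-8.87122118e-01,  4.42510439e-01,  1.31144417e-01,
         2.13633361e+02],
       [-3.68053045e-03,  2.77356680e-01, -9.60759973e-01,
         3.74271659e+02],
       [ 0.00000000e+00,  0.00000000e+00,  0.00000000e+00,
         1.00000000e+00]])}
```

View pics/w1.png

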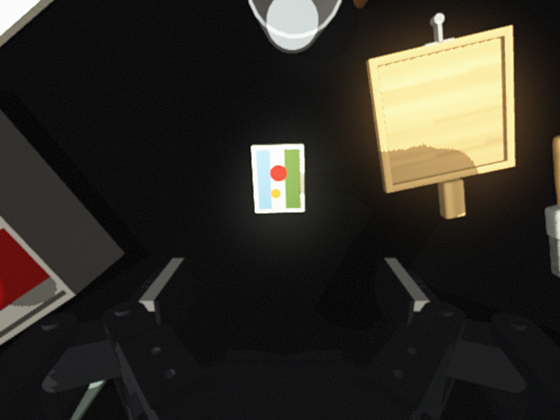

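```bash
python3 - <<'E'
from h import *
im=cv2.imread('pics/w1.png');g=cv2.cvtColor(im,cv2.COLOR_BGR2GRAY)
def fit(box,z):
    x0,y0,x1,y1=box
    m=(g[y0:y1,x0:x1]>90).astype(np.uint8)
    cs,_=cv2.findContours(m,cv2.RETR_EXTERNAL,cv2.CHAIN_APPROX_NONE);c=max(cs,key=cv2.contourArea)
    pts=np.array([pix2w('wrist',p[0][0]+x0,p[0][1]+y0,z)[:2] for p in c],np.float32)
    return cv2.minAreaRect(pts)
print('canvas',fit((235,130,325,230),18))
c=[(367,60),(513,26),(516,167),(386,193)]
p=np.array([pix2w('wrist',u,v,12)[:2] for u,v in c]);print('tray',p.round(1).tolist(),p.mean(0))
for a,b in zip(p,np.roll(p,-1,0)): print('   L %.1f ang %.1f'%(np.linalg.norm(b-a),np.degrees(np.arctan2(*(b-a)[::-1]))))
cv2.imwrite('pics/z2.png',cv2.resize(im[0:240,230:560],(800,582),interpolation=cv2.INTER_CUBIC))
E
```

```text
canvas ((613.4133911132812, 252.23426818847656), (61.63233184814453, 82.41729736328125), 64.46711730957031)
tray [[683.0, 108.2], [642.8, -39.1], [496.8, -1.1], [537.8, 145.8]] [590.0812498   53.43006974]
   L 152.7 ang -105.3
   L 150.9 ang 165.4
   L 152.5 ang 74.4
   L 150.0 ang -14.5
```

View pics/z2.png

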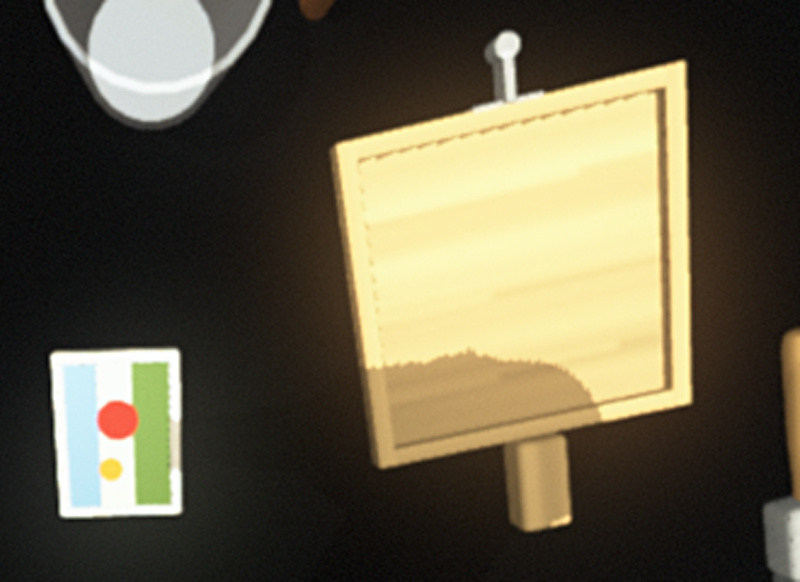

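Emit:
{"op": "arm_command", "data": {
  "commands": [0.002,-0.005,0.03,-1,0,0,0.04,0,0,0,0.04,0,0,0,0.03,0,0,0,0.005,0]
}}

```text
clock: 3.25
position: [615.0, 254.8, 87.2]
ee_rot: [0.974, -0.226, 0.005, -0.006]
contact_force: [-0.1, -0.8, -0.8]
gripper_width: 85.4
```

```bash
python3 - <<'E'
from h import *
delta(613.3,251,3,-26.5)
save('wrist','w2')
E
```

```text
t=3.25 pos [615.  254.8  87.2] yaw -26.18 tilt 0.85 F [-0.1 -0.8 -0.8] w 85.4
  -> tool shift mm [-0.4  5.2 84.2] roll 0.3
```

View pics/w2.png

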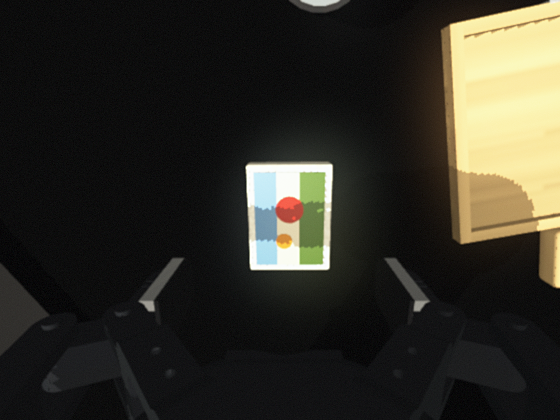

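```bash
python3 - <<'E'
from h import *
c=[(247,163),(332,163),(329,269),(250,269)]
p=np.array([pix2w('wrist',u,v,18)[:2] for u,v in c]);print(p.round(1).tolist(),p.mean(0))
for a,b in zip(p,np.roll(p,-1,0)): print('   L %.1f ang %.1f'%(np.linalg.norm(b-a),np.degrees(np.arctan2(*(b-a)[::-1]))))
delta(*p.mean(0),3,-26.8)
E
```

```text
[[663.4, 260.4], [637.7, 207.8], [565.1, 242.2], [591.2, 296.3]] [614.34674004 251.66547619]
   L 58.6 ang -116.1
   L 80.3 ang 154.6
   L 60.0 ang 64.2
   L 80.6 ang -26.4
t=3.30 pos [615.7 255.1  88.3] yaw -26.16 tilt 0.95 F [-0.1 -0.3 -0.5] w 85.6
  -> tool shift mm [-0.4  4.9 85.3] roll 0.6
```

Emit:
{"op": "arm_command", "data": {
  "commands": [0,0.003,0.018,0.5,0,0.002,0.018,0,0,0,0.018,0,0,0,0.018,0,0,0,0,0]
}}

```text
clock: 3.8
position: [621.2, 256.6, 26.2]
ee_rot: [0.973, -0.228, 0.013, -0.012]
contact_force: [-0.4, -0.1, 0.4]
gripper_width: 85.4
```

```bash
python3 - <<'E'
from h import *
delta(614.3,251.7,3,-26.6)
print(R.from_quat(arm.read_state()['ee_rot']).as_matrix().round(4))
save('wrist','w3')
E
```

```text
t=3.80 pos [621.2 256.6  26.2] yaw -26.41 tilt 2.07 F [-0.4 -0.1  0.4] w 85.4
  -> tool shift mm [-4.5  8.1 22.8] roll 0.2
[[ 0.8954 -0.4441  0.0314]
 [-0.4447 -0.8955  0.018 ]
 [ 0.0202 -0.0301 -0.9993]]
```

View pics/w3.png

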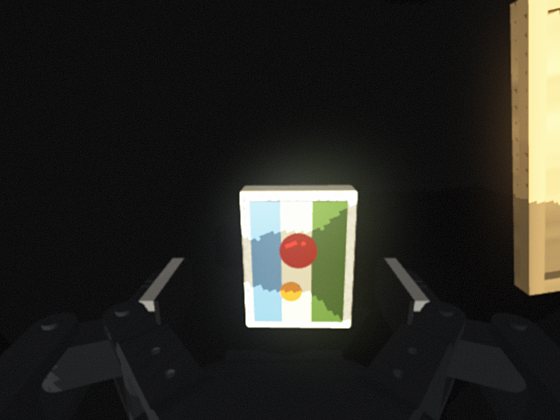

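Emit:
{"op": "arm_command", "data": {
  "commands": [-0.002,0.003,-0.018,0,-0.002,0.003,-0.018,0,-0.001,0.002,-0.018,0,0,0,-0.018,0,0,0,0,0]
}}

```text
clock: 4.35
position: [615.7, 253.2, 118.3]
ee_rot: [0.974, -0.226, 0.022, -0.02]
contact_force: [0.2, -0.0, 1.1]
gripper_width: 85.4
```

```bash
python3 - <<'E'
from h import *
delta(614.3,251.7,3,-26.6)
print(R.from_quat(arm.read_state()['ee_rot']).as_matrix().round(4)[:,2])
E
```

```text
t=4.35 pos [615.7 253.2 118.3] yaw -26.23 tilt 3.40 F [ 0.2 -0.   1.1] w 85.4
  -> tool shift mm [ -4.5   7.6 115. ] roll 0.4
[ 0.052   0.0284 -0.9982]
```

Emit:
{"op": "arm_command", "data": {
  "commands": [0,0,0,0,0,0,0,0,0,0,0,0,0,0,0,0,0,0,0,0]
}}

```text
clock: 4.85
position: [615.3, 253.1, 120.2]
ee_rot: [0.974, -0.226, 0.023, -0.021]
contact_force: [0.4, -0.3, 0.1]
gripper_width: 85.5
```

```bash
python3 - <<'E'
from h import *
delta(614.3,251.7,3,-26.6)
print(R.from_quat(arm.read_state()['ee_rot']).as_matrix().round(4)[:,2])
E
```

```text
t=4.85 pos [615.3 253.1 120.2] yaw -26.24 tilt 3.51 F [ 0.4 -0.3  0.1] w 85.5
  -> tool shift mm [ -4.3   7.6 116.9] roll 0.4
[ 0.0535  0.0299 -0.9981]
```

```bash
cat >> h.py <<'E'
def st():
    s=arm.read_state();z=R.from_quat(s['ee_rot']).as_matrix()[:,2]
    a=np.arctan2(s['position'][1],s['position'][0]);e=np.array([np.cos(a),np.sin(a),0]);t=np.array([-np.sin(a),np.cos(a),0])
    print('t %.2f'%s['clock'],s['position'].round(1),'tilt out %.2f left %.2f'%(np.degrees(z@e),np.degrees(z@t)),'q',s['joints'].round(4),'qd',s['joint_vel'].round(3),'F',s['contact_force'].round(1),'w %.1f'%s['gripper_width'])
E
python3 -c "
from h import *
st()"
```

```text
t 4.85 [615.3 253.1 120.2] tilt out 3.49 left 0.42 q [ 0.6364  0.5128 -0.0831  0.0097 -0.914   0.4715] qd [-0.     0.01  -0.004  0.     0.001  0.002] F [ 0.4 -0.3  0.1] w 85.5
```

Emit:
{"op": "arm_command", "data": {
  "commands": [0,0,0.005,0,0,0,0.005,0,0,0,0.005,0,0,0,0.005,0,0,0,0.005,0]
}}

```text
clock: 5.35
position: [616.2, 253.5, 91.3]
ee_rot: [0.974, -0.227, 0.022, -0.019]
contact_force: [0.1, 0.4, 0.4]
gripper_width: 85.3
```

```bash
python3 -c "
from h import *
st()"
```

```text
t 5.35 [616.2 253.5  91.3] tilt out 3.30 left 0.38 q [ 0.636   0.5457 -0.1073  0.01   -0.8603  0.4712] qd [-0.001  0.067 -0.048  0.001  0.108 -0.   ] F [0.1 0.4 0.4] w 85.3
```

Emit:
{"op": "arm_command", "data": {
  "commands": [0,0,-0.005,0,0,0,-0.005,0,0,0,-0.005,0,0,0,-0.005,0,0,0,-0.005,0]
}}

```text
clock: 5.85
position: [614.5, 252.6, 117.1]
ee_rot: [0.974, -0.227, 0.021, -0.019]
contact_force: [-0.1, -0.9, 1.4]
gripper_width: 85.4
```

```bash
python3 -c "
from h import *
st()"
```

```text
t 5.85 [614.5 252.6 117.1] tilt out 3.20 left 0.35 q [ 0.6364  0.5168 -0.0846  0.0097 -0.9137  0.4715] qd [-0.    -0.066  0.055  0.001 -0.109  0.001] F [-0.1 -0.9  1.4] w 85.4
```

Emit:
{"op": "arm_command", "data": {
  "commands": [-0.03,0,0,0,-0.03,0,0,0,0.03,0,0,0,0.03,0,0,0,0,0,0,0]
}}

```text
clock: 6.35
position: [614.1, 254.6, 122.3]
ee_rot: [0.974, -0.225, 0.023, -0.021]
contact_force: [-1.4, -0.6, 0.5]
gripper_width: 85.3
```

```bash
python3 -c "
from h import *
st()"
```

```text
t 6.35 [614.1 254.6 122.3] tilt out 3.57 left 0.43 q [ 0.6395  0.5094 -0.0835  0.0101 -0.9156  0.4716] qd [ 0.042 -0.036 -0.037 -0.017 -0.01  -0.009] F [-1.4 -0.6  0.5] w 85.3
```

Emit:
{"op": "arm_command", "data": {
  "commands": [0,0,-0.015,0,0,0,-0.015,0,0,0,-0.015,0,0,0,-0.015,0,0,0,-0.015,0]
}}

```text
clock: 6.85
position: [607.4, 251.5, 198.6]
ee_rot: [0.974, -0.226, 0.021, -0.02]
contact_force: [-0.9, 0.7, 0.2]
gripper_width: 85.4
```

```bash
python3 -c "
from h import *
st()"
```

```text
t 6.85 [607.4 251.5 198.6] tilt out 3.27 left 0.44 q [ 0.6412  0.4338 -0.003   0.0075 -1.0767  0.4701] qd [ 0.007 -0.146  0.187 -0.003 -0.329 -0.005] F [-0.9  0.7  0.2] w 85.4
```

Emit:
{"op": "arm_command", "data": {
  "commands": [0,0,0.015,0,0,0,0.015,0,0,0,0.015,0,0,0,0.015,0,0,0,0.015,0]
}}

```text
clock: 7.35
position: [612.2, 256.4, 128.9]
ee_rot: [0.974, -0.226, 0.026, -0.025]
contact_force: [0.3, 0.3, -0.6]
gripper_width: 85.5
```

```bash
python3 -c "
from h import *
st()"
```

```text
t 7.35 [612.2 256.4 128.9] tilt out 4.07 left 0.63 q [ 0.6429  0.4976 -0.0858  0.0084 -0.9159  0.4675] qd [ 0.003  0.16  -0.163 -0.004  0.317 -0.004] F [ 0.3  0.3 -0.6] w 85.5
```

Emit:
{"op": "arm_command", "data": {
  "commands": [0,0,0.006,0,0,0,0.003,0,0,0,0.001,0,0,0,0,0,0,0,0,0]
}}

```text
clock: 7.85
position: [611.0, 256.6, 116.7]
ee_rot: [0.974, -0.226, 0.024, -0.024]
contact_force: [-0.6, -0.1, -0.4]
gripper_width: 85.3
```

```bash
python3 -c "
from h import *
st()"
```

```text
t 7.85 [611.  256.6 116.7] tilt out 3.86 left 0.61 q [ 0.644   0.5096 -0.0985  0.0079 -0.8948  0.4666] qd [-0.001 -0.007  0.006  0.002 -0.001 -0.   ] F [-0.6 -0.1 -0.4] w 85.3
```

Emit:
{"op": "arm_command", "data": {
  "commands": [0,0,-0.025,0,0,0,-0.018,0,0,0,-0.014,0,0,0,-0.011,0,0,0,-0.009,0]
}}

```text
clock: 8.35
position: [606.3, 253.6, 197.4]
ee_rot: [0.974, -0.226, 0.024, -0.024]
contact_force: [0.0, -0.2, -0.0]
gripper_width: 85.5
```

```bash
python3 -c "
from h import *
st()"
```

```text
t 8.35 [606.3 253.6 197.4] tilt out 3.87 left 0.62 q [ 0.6447  0.4293 -0.0138  0.007  -1.0594  0.4671] qd [ 0.002 -0.09   0.117 -0.    -0.197  0.001] F [ 0.  -0.2 -0. ] w 85.5
```

Emit:
{"op": "arm_command", "data": {
  "commands": [0,0,-0.007,0,0,0,-0.005,0,0,0,-0.003,0,0,0,-0.002,0,0,0,-0.001,0]
}}

```text
clock: 8.85
position: [605.1, 252.9, 217.2]
ee_rot: [0.974, -0.226, 0.024, -0.024]
contact_force: [-0.5, -0.1, 0.4]
gripper_width: 85.5
```

```bash
python3 -c "
from h import *
st()"
```

```text
t 8.85 [605.1 252.9 217.2] tilt out 3.90 left 0.64 q [ 0.6448  0.4125  0.0108  0.0066 -1.1002  0.4672] qd [ 0.    -0.004  0.01  -0.001 -0.023 -0.   ] F [-0.5 -0.1  0.4] w 85.5
```

Emit:
{"op": "arm_command", "data": {
  "commands": [0,0,0.002,0,0,0,0.005,0,0,0,0.009,0,0,0,0.013,0,0,0,0.017,0]
}}

```text
clock: 9.35
position: [608.3, 255.0, 168.8]
ee_rot: [0.974, -0.226, 0.025, -0.025]
contact_force: [-0.2, 0.1, 0.3]
gripper_width: 85.5
```

```bash
python3 -c "
from h import *
st()"
```

```text
t 9.35 [608.3 255.  168.8] tilt out 4.01 left 0.66 q [ 0.6444  0.4551 -0.0475  0.007  -0.9975  0.4669] qd [-0.     0.175 -0.218 -0.005  0.377 -0.001] F [-0.2  0.1  0.3] w 85.5
```

Emit:
{"op": "arm_command", "data": {
  "commands": [0,0,0.017,0,0,0,0.0,0,0,0,0.0,0,0,0,0,0,0,0,0,0]
}}

```text
clock: 9.85
position: [607.5, 254.5, 145.5]
ee_rot: [0.974, -0.226, 0.022, -0.022]
contact_force: [0.0, -0.1, -0.5]
gripper_width: 85.2
```

```bash
python3 -c "
from h import *
st()"
```

```text
t 9.85 [607.5 254.5 145.5] tilt out 3.51 left 0.58 q [ 0.6442  0.4782 -0.0716  0.0064 -0.9592  0.4668] qd [ 0.002 -0.004  0.004 -0.001 -0.002 -0.   ] F [ 0.  -0.1 -0.5] w 85.2
```

Emit:
{"op": "arm_command", "data": {
  "commands": [0,0,-0.03,0,0,0,-0.04,0,0,0,-0.035,0,0,0,-0.03,0,0,0,-0.025,0]
}}

```text
clock: 10.35
position: [597.7, 248.2, 309.7]
ee_rot: [0.974, -0.226, 0.02, -0.02]
contact_force: [0.5, -0.8, 0.5]
gripper_width: 85.1
```

Emit:
{"op": "arm_command", "data": {
  "commands": [0,0,-0.018,0,0,0,-0.012,0,0,0,-0.007,0,0,0,-0.004,0,0,0,-0.002,0]
}}

```text
clock: 10.85
position: [595.9, 246.8, 362.0]
ee_rot: [0.973, -0.226, 0.025, -0.025]
contact_force: [-0.2, 0.5, -0.1]
gripper_width: 85.3
```

```bash
python3 -c "
from h import *
st()"
```

```text
t 10.85 [595.9 246.8 362. ] tilt out 3.96 left 0.69 q [ 0.6457  0.3307  0.2431  0.0057 -1.4132  0.4676] qd [-0.001 -0.002  0.031 -0.006 -0.048  0.   ] F [-0.2  0.5 -0.1] w 85.3
```

Emit:
{"op": "arm_command", "data": {
  "commands": [0,0,0.006,0,0,0,0.014,0,0,0,0.024,0,0,0,0.034,0,0,0,0.0,0]
}}

```text
clock: 11.35
position: [599.0, 249.3, 275.7]
ee_rot: [0.974, -0.227, 0.021, -0.023]
contact_force: [0.6, -0.2, -1.6]
gripper_width: 85.5
```

```bash
python3 -c "
from h import *
st()"
```

```text
t 11.35 [599.  249.3 275.7] tilt out 3.49 left 0.67 q [ 0.645   0.3698  0.0933  0.0039 -1.2323  0.4673] qd [ 0.001 -0.032  0.083  0.05  -0.016 -0.   ] F [ 0.6 -0.2 -1.6] w 85.5
```

Emit:
{"op": "arm_command", "data": {
  "commands": [0,0,0.003,0,0,0,0.007,0,0,0,0.013,0,0,0,0.018,0,0,0,0.02,0]
}}

```text
clock: 11.85
position: [605.7, 253.0, 218.4]
ee_rot: [0.973, -0.226, 0.026, -0.026]
contact_force: [-0.0, 0.3, -0.3]
gripper_width: 85.4
```

Emit:
{"op": "arm_command", "data": {
  "commands": [0,0,0.0,0,0,0,0.0,0,0,0,0.002,0,0,0,0.005,0,0,0,0.009,0]
}}

```text
clock: 12.35
position: [607.8, 254.2, 203.7]
ee_rot: [0.973, -0.226, 0.028, -0.028]
contact_force: [0.1, 0.8, -0.8]
gripper_width: 85.3
```

```bash
python3 -c "
from h import *
st()"
```

```text
t 12.35 [607.8 254.2 203.7] tilt out 4.42 left 0.71 q [ 0.6443  0.4228 -0.0086  0.0079 -1.0615  0.4668] qd [-0.001  0.075 -0.116 -0.002  0.2   -0.001] F [ 0.1  0.8 -0.8] w 85.3
```

Emit:
{"op": "arm_command", "data": {
  "commands": [0,0,0.014,0,0,0,0.019,0,0,0,0.02,0,0,0,0,0,0,0,0,0]
}}

```text
clock: 12.85
position: [611.7, 256.6, 148.6]
ee_rot: [0.973, -0.226, 0.028, -0.028]
contact_force: [-0.1, 0.4, 1.5]
gripper_width: 85.7
```

```bash
python3 -c "
from h import *
st()
delta(614.3,251.7,3,-26.6)"
```

```text
t 12.85 [611.7 256.6 148.6] tilt out 4.51 left 0.73 q [ 0.6437  0.475  -0.0702  0.0085 -0.9461  0.4664] qd [ 0.     0.017 -0.019 -0.012  0.003 -0.   ] F [-0.1  0.4  1.5] w 85.7
t=12.85 pos [611.7 256.6 148.6] yaw -26.21 tilt 4.57 F [-0.1  0.4  1.5] w 85.7
  -> tool shift mm [ -1.7  13.1 145.1] roll 0.4
```

Emit:
{"op": "arm_command", "data": {
  "commands": [0,0.001,0.005,0,0,0.001,0.005,0,0,0.001,0.005,0,0,0.001,0.005,0,0,0.001,0.005,0]
}}

```text
clock: 13.35
position: [612.9, 253.9, 125.6]
ee_rot: [0.973, -0.226, 0.031, -0.031]
contact_force: [-0.6, -0.7, 1.0]
gripper_width: 85.3
```

```bash
python3 -c "
from h import *
st()"
```

```text
t 13.35 [612.9 253.9 125.6] tilt out 4.91 left 0.81 q [ 0.6393  0.494  -0.1026  0.0092 -0.8876  0.4703] qd [-0.008  0.047 -0.069  0.001  0.12   0.009] F [-0.6 -0.7  1. ] w 85.3
```

Emit:
{"op": "arm_command", "data": {
  "commands": [0,0.001,0.005,0,0,0.001,0.005,0,0,0.001,0.005,0,0,0.001,0.005,0,0,0.001,0.005,0]
}}

```text
clock: 13.85
position: [612.4, 250.2, 97.9]
ee_rot: [0.973, -0.226, 0.031, -0.031]
contact_force: [0.1, 0.4, -0.3]
gripper_width: 85.3
```

```bash
python3 -c "
from h import *
st()
delta(614.3,251.7,3,-26.6)"
```

```text
t 13.85 [612.4 250.2  97.9] tilt out 4.88 left 0.83 q [ 0.6349  0.5203 -0.1363  0.0092 -0.8281  0.4743] qd [-0.009  0.054 -0.064 -0.001  0.12   0.008] F [ 0.1  0.4 -0.3] w 85.3
t=13.85 pos [612.4 250.2  97.9] yaw -26.20 tilt 4.96 F [ 0.1  0.4 -0.3] w 85.3
  -> tool shift mm [-3.3  4.8 94.7] roll 0.4
```

Emit:
{"op": "arm_command", "data": {
  "commands": [0,0,0,0,0,0,0,0,0,0,0,0,0,0,0,0,0,0,0,0]
}}

```text
clock: 14.35
position: [612.4, 250.1, 97.3]
ee_rot: [0.973, -0.226, 0.03, -0.03]
contact_force: [0.7, 0.5, -0.5]
gripper_width: 85.5
```

```bash
python3 -c "
from h import *
st()"
```

```text
t 14.35 [612.4 250.1  97.3] tilt out 4.85 left 0.82 q [ 0.6349  0.521  -0.1365  0.0093 -0.8276  0.4743] qd [-0.    -0.003  0.003  0.    -0.002 -0.001] F [ 0.7  0.5 -0.5] w 85.5
```

Emit:
{"op": "arm_command", "data": {
  "commands": [0,0,-0.005,0,0,0,-0.005,0,0,0,-0.005,0,0,0,-0.005,0,0,0,-0.005,0]
}}

```text
clock: 14.85
position: [610.5, 249.0, 124.6]
ee_rot: [0.973, -0.226, 0.031, -0.03]
contact_force: [0.0, 0.0, -0.1]
gripper_width: 85.4
```

```bash
python3 -c "
from h import *
st()"
```

```text
t 14.85 [610.5 249.  124.6] tilt out 4.88 left 0.83 q [ 0.6352  0.489  -0.1142  0.009  -0.8815  0.4746] qd [-0.    -0.067  0.05   0.    -0.112  0.001] F [ 0.   0.  -0.1] w 85.4
```

Emit:
{"op": "arm_command", "data": {
  "commands": [0,0,0,0,0,0,0,0,0,0,0,0,0,0,0,0,0,0,0,0]
}}

```text
clock: 15.35
position: [610.7, 249.1, 125.6]
ee_rot: [0.973, -0.226, 0.031, -0.031]
contact_force: [-0.1, -0.4, -0.7]
gripper_width: 85.3
```

```bash
python3 -c "
from h import *
st()"
```

```text
t 15.35 [610.7 249.1 125.6] tilt out 4.96 left 0.84 q [ 0.6352  0.4877 -0.1137  0.009  -0.8818  0.4746] qd [-0.     0.002 -0.001 -0.001  0.    -0.001] F [-0.1 -0.4 -0.7] w 85.3
```

Emit:
{"op": "arm_command", "data": {
  "commands": [0,0,-0.04,0,0,0,0,0,0,0,0,0,0,0,0,0,0,0,0,0]
}}

```text
clock: 15.85
position: [607.2, 246.9, 164.9]
ee_rot: [0.973, -0.226, 0.03, -0.03]
contact_force: [0.5, 0.1, -0.5]
gripper_width: 85.3
```

```bash
python3 -c "
from h import *
st()"
```

```text
t 15.85 [607.2 246.9 164.9] tilt out 4.79 left 0.81 q [ 0.6357  0.4457 -0.0753  0.0085 -0.9651  0.475 ] qd [-0.001 -0.001  0.003  0.005  0.003 -0.001] F [ 0.5  0.1 -0.5] w 85.3
```

Emit:
{"op": "arm_command", "data": {
  "commands": [0,0,0.04,0,0,0,0,0,0,0,0,0,0,0,0,0,0,0,0,0]
}}

```text
clock: 16.35
position: [611.7, 249.2, 126.8]
ee_rot: [0.973, -0.225, 0.032, -0.03]
contact_force: [-0.4, -1.1, 0.1]
gripper_width: 85.0
```

```bash
python3 -c "
from h import *
st()"
```

```text
t 16.35 [611.7 249.2 126.8] tilt out 4.98 left 0.76 q [ 0.6352  0.4877 -0.1109  0.0111 -0.8845  0.4746] qd [ 0.001 -0.007  0.005 -0.001 -0.011 -0.002] F [-0.4 -1.1  0.1] w 85.0
```

Emit:
{"op": "arm_command", "data": {
  "commands": [-0.027,0.03,0,0,0,0,0,0,0,0,0,0,0,0,0,0,0,0,0,0]
}}

```text
clock: 16.85
position: [574.3, 234.1, 126.9]
ee_rot: [0.973, -0.225, 0.034, -0.032]
contact_force: [0.4, 0.1, -0.4]
gripper_width: 85.7
```

```bash
python3 -c "
from h import *
st()"
```

```text
t 16.85 [574.3 234.1 126.9] tilt out 5.27 left 0.79 q [ 0.653   0.4246 -0.2213  0.0146 -0.8326  0.4545] qd [-0.    -0.004  0.011 -0.002 -0.004 -0.   ] F [ 0.4  0.1 -0.4] w 85.7
```

Emit:
{"op": "arm_command", "data": {
  "commands": [0.027,-0.03,0,0,0,0,0,0,0,0,0,0,0,0,0,0,0,0,0,0]
}}

```text
clock: 17.35
position: [613.1, 249.6, 130.5]
ee_rot: [0.973, -0.225, 0.033, -0.032]
contact_force: [0.2, 1.3, 0.2]
gripper_width: 85.4
```

```bash
python3 -c "
from h import *
st()"
```

```text
t 17.35 [613.1 249.6 130.5] tilt out 5.23 left 0.79 q [ 0.6346  0.4845 -0.1066  0.0116 -0.8876  0.4749] qd [ 0.    -0.001  0.003  0.002  0.003 -0.002] F [0.2 1.3 0.2] w 85.4
```

Emit:
{"op": "arm_command", "data": {
  "commands": [-0.012,0.013,0,0,-0.012,0.013,0,0,-0.012,0.013,0,0,-0.012,0.013,0,0,0,0,0,0]
}}

```text
clock: 17.85
position: [544.1, 222.7, 124.4]
ee_rot: [0.973, -0.225, 0.034, -0.032]
contact_force: [0.1, -0.5, -0.4]
gripper_width: 85.1
```

```bash
python3 -c "
from h import *
st()"
```

```text
t 17.85 [544.1 222.7 124.4] tilt out 5.29 left 0.80 q [ 0.6702  0.3787 -0.3063  0.0172 -0.7933  0.4349] qd [-0.002  0.01   0.043  0.02   0.016  0.003] F [ 0.1 -0.5 -0.4] w 85.1
```

Emit:
{"op": "arm_command", "data": {
  "commands": [0,0,0,0,0.012,-0.013,0,0,0.012,-0.013,0,0,0.012,-0.013,0,0,0.012,-0.013,0,0]
}}

```text
clock: 18.35
position: [613.0, 249.9, 133.5]
ee_rot: [0.973, -0.224, 0.035, -0.034]
contact_force: [0.6, 0.5, -0.9]
gripper_width: 85.2
```

```bash
python3 -c "
from h import *
st()"
```

```text
t 18.35 [613.  249.9 133.5] tilt out 5.51 left 0.84 q [ 0.6353  0.4795 -0.1076  0.0123 -0.8868  0.4757] qd [-0.081  0.268  0.525 -0.011 -0.246  0.09 ] F [ 0.6  0.5 -0.9] w 85.2
```

Emit:
{"op": "arm_command", "data": {
  "commands": [0,0,0,0,0,0,0,0,0,0,0,0,0,0,0,0,0,0,0,0]
}}

```text
clock: 18.85
position: [614.6, 250.4, 132.9]
ee_rot: [0.973, -0.224, 0.035, -0.034]
contact_force: [0.2, 0.5, 1.1]
gripper_width: 85.3
```

```bash
python3 -c "
from h import *
st()"
```

```text
t 18.85 [614.6 250.4 132.9] tilt out 5.54 left 0.83 q [ 0.6346  0.4824 -0.1043  0.0124 -0.8866  0.4756] qd [ 0.001 -0.005 -0.008  0.    -0.001 -0.001] F [0.2 0.5 1.1] w 85.3
```

Emit:
{"op": "arm_command", "data": {
  "commands": [-0.033,0.037,0,0,0,0,0,0,-0.033,0.037,0,0,0,0,0,0,-0.033,0.037,0,0]
}}

```text
clock: 19.35
position: [486.8, 196.8, 115.9]
ee_rot: [0.974, -0.224, 0.03, -0.028]
contact_force: [-0.5, 0.8, 0.8]
gripper_width: 85.3
```

Emit:
{"op": "arm_command", "data": {
  "commands": [0,0,0,0,-0.033,0.037,0,0,0,0,0,0,-0.033,0.037,0,0,0,0,0,0]
}}

```text
clock: 19.85
position: [394.3, 154.8, 105.4]
ee_rot: [0.974, -0.226, 0.021, -0.018]
contact_force: [-0.2, 0.3, -0.2]
gripper_width: 85.7
```

```bash
python3 -c "
from h import *
st()"
```

```text
t 19.85 [394.3 154.8 105.4] tilt out 3.20 left 0.37 q [ 0.7728  0.1668 -0.6862  0.0256 -0.6641  0.3226] qd [-0.01   0.058  0.203  0.082  0.064  0.013] F [-0.2  0.3 -0.2] w 85.7
```

Emit:
{"op": "arm_command", "data": {
  "commands": [-0.033,0.037,0,0,0,0,0,0,-0.033,0.037,0,0,0,0,0,0,0,0,0,0]
}}

```text
clock: 20.35
position: [310.3, 118.1, 100.0]
ee_rot: [0.974, -0.226, 0.018, -0.015]
contact_force: [0.6, 0.2, -0.1]
gripper_width: 85.3
```

```bash
python3 -c "
from h import *
st()"
```

```text
t 20.35 [310.3 118.1 100. ] tilt out 2.68 left 0.23 q [ 0.886   0.0174 -0.8864  0.034  -0.6247  0.202 ] qd [ 0.012 -0.046 -0.103 -0.047 -0.043 -0.006] F [ 0.6  0.2 -0.1] w 85.3
```

Emit:
{"op": "arm_command", "data": {
  "commands": [-0.023,0.026,0,0,0,0,0,0,-0.023,0.026,0,0,0,0,0,0,0,0,0,0]
}}

```text
clock: 20.85
position: [244.9, 91.7, 97.8]
ee_rot: [0.974, -0.227, 0.018, -0.016]
contact_force: [-0.1, 1.0, -0.1]
gripper_width: 85.5
```

```bash
python3 -c "
from h import *
st()"
```

```text
t 20.85 [244.9  91.7  97.8] tilt out 2.70 left 0.34 q [ 1.0524 -0.1427 -1.037   0.0432 -0.6368  0.026 ] qd [ 0.017 -0.04  -0.058 -0.035 -0.035 -0.01 ] F [-0.1  1.  -0.1] w 85.5
```

```bash
python3 -c "
from h import *
delta(614.3,251.7,100,-26.6)"
```

```text
t=20.85 pos [244.9  91.7  97.8] yaw -26.28 tilt 2.72 F [-0.1  1.  -0.1] w 85.5
  -> tool shift mm [ 260.3 -306.6   16.9] roll 0.3
```

Emit:
{"op": "arm_command", "data": {
  "commands": [0.0325,-0.038,0.002,0,0,0,0,0,0.0325,-0.038,0.002,0,0,0,0,0,0.0325,-0.038,0.002,0]
}}

```text
clock: 21.35
position: [367.0, 139.7, 93.5]
ee_rot: [0.974, -0.228, 0.012, -0.008]
contact_force: [0.1, 1.9, -0.6]
gripper_width: 85.3
```

Emit:
{"op": "arm_command", "data": {
  "commands": [0,0,0,0,0.0325,-0.038,0.002,0,0,0,0,0,0.0325,-0.038,0.002,0,0,0,0,0]
}}

```text
clock: 21.85
position: [454.2, 174.6, 87.6]
ee_rot: [0.973, -0.231, 0.01, -0.004]
contact_force: [-0.3, -0.8, -0.1]
gripper_width: 85.2
```

```bash
python3 -c "
from h import *
st()
delta(614.3,251.7,100,-26.6)"
```

```text
t 21.85 [454.2 174.6  87.6] tilt out 1.18 left -0.29 q [ 0.7091  0.3078 -0.5375  0.0181 -0.7079  0.3823] qd [ 0.005 -0.06  -0.188 -0.086 -0.072 -0.012] F [-0.3 -0.8 -0.1] w 85.2
t=21.85 pos [454.2 174.6  87.6] yaw -26.69 tilt 1.22 F [-0.3 -0.8 -0.1] w 85.2
  -> tool shift mm [ 108.6 -140.9   -8.8] roll -0.1
```

Emit:
{"op": "arm_command", "data": {
  "commands": [0.03,-0.039,0,0,0,0,0,0,0.03,-0.039,0,0,0,0,0,0,0.03,-0.039,0,0]
}}

```text
clock: 22.35
position: [565.8, 224.2, 80.5]
ee_rot: [0.972, -0.234, 0.001, 0.005]
contact_force: [2.1, 1.3, -0.6]
gripper_width: 85.8
```

Emit:
{"op": "arm_command", "data": {
  "commands": [0,0,0,0,0,0,0,0,0,0,0,0,0,0,0,0,0,0,0,0]
}}

```text
clock: 22.85
position: [573.9, 228.0, 80.6]
ee_rot: [0.972, -0.234, 0.005, 0.002]
contact_force: [-0.6, 0.5, -0.8]
gripper_width: 85.4
```

```bash
python3 -c "
from h import *
st()
delta(614.3,251.7,3,-26.6)"
```

```text
t 22.85 [573.9 228.   80.6] tilt out 0.35 left -0.59 q [ 0.6457  0.509  -0.2088  0.0154 -0.8498  0.4418] qd [-0.    -0.007 -0.    -0.001  0.002 -0.001] F [-0.6  0.5 -0.8] w 85.4
t=22.85 pos [573.9 228.   80.6] yaw -27.11 tilt 0.69 F [-0.6  0.5 -0.8] w 85.4
  -> tool shift mm [ 24.3 -39.6  77.8] roll -0.5
```

Emit:
{"op": "arm_command", "data": {
  "commands": [0.008,-0.013,0,-0.5,0.008,-0.013,0,0,0.004,-0.007,0,0,0,0,0,0,0,0,0,0]
}}

```text
clock: 23.35
position: [606.2, 248.8, 83.1]
ee_rot: [0.973, -0.23, 0.006, 0.001]
contact_force: [-0.6, -0.0, -0.3]
gripper_width: 85.9
```

```bash
python3 -c "
from h import *
st()
delta(614.3,251.7,3,-26.6)"
```

```text
t 23.35 [606.2 248.8  83.1] tilt out 0.47 left -0.54 q [ 0.641   0.5595 -0.1059  0.0143 -0.8999  0.457 ] qd [ 0.003 -0.001  0.001  0.002  0.001 -0.001] F [-0.6 -0.  -0.3] w 85.9
t=23.35 pos [606.2 248.8  83.1] yaw -26.58 tilt 0.71 F [-0.6 -0.  -0.3] w 85.9
  -> tool shift mm [ 4.9 -6.2 80.2] roll 0.0
```

Emit:
{"op": "arm_command", "data": {
  "commands": [0.001,-0.0015,0.006,0,0.001,-0.0015,0.007,0,0.001,-0.001,0.007,0,0.001,-0.001,0.007,0,0,0,0.007,0]
}}

```text
clock: 23.85
position: [611.6, 250.8, 47.2]
ee_rot: [0.973, -0.23, 0.006, 0.001]
contact_force: [-0.3, -0.2, 0.3]
gripper_width: 85.3
```

```bash
python3 -c "
from h import *
st()
delta(614.3,251.7,3,-26.6)"
```

```text
t 23.85 [611.6 250.8  47.2] tilt out 0.47 left -0.52 q [ 0.6383  0.6083 -0.1208  0.0146 -0.8361  0.4586] qd [-0.001  0.091 -0.067  0.001  0.148 -0.004] F [-0.3 -0.2  0.3] w 85.3
t=23.85 pos [611.6 250.8  47.2] yaw -26.59 tilt 0.70 F [-0.3 -0.2  0.3] w 85.3
  -> tool shift mm [ 1.4 -2.  44.2] roll 0.0
```

Emit:
{"op": "arm_command", "data": {
  "commands": [0.001,-0.001,0.007,0,0,0,0.007,0,0,0,0.007,0,0,0,0.007,0,0,0,0.005,0]
}}

```text
clock: 24.35
position: [612.8, 250.5, 9.8]
ee_rot: [0.973, -0.23, 0.005, 0.002]
contact_force: [0.9, -0.6, -0.1]
gripper_width: 85.1
```

```bash
python3 -c "
from h import *
st()
delta(614.3,251.7,3,-26.6)"
```

```text
t 24.35 [612.8 250.5   9.8] tilt out 0.32 left -0.55 q [ 0.6368  0.6566 -0.1424  0.0154 -0.7687  0.4586] qd [-0.003  0.069 -0.031  0.003  0.105  0.   ] F [ 0.9 -0.6 -0.1] w 85.1
t=24.35 pos [612.8 250.5   9.8] yaw -26.60 tilt 0.64 F [ 0.9 -0.6 -0.1] w 85.1
  -> tool shift mm [ 0.7 -1.7  6.8] roll -0.0
```

Emit:
{"op": "arm_command", "data": {
  "commands": [0,-0.001,0.004,0,0,0,0.001,0,0,0,0,0,0,0,0,0,0,0,0,0],
  "jaw": 0.85
}}

```text
clock: 24.85
position: [613.4, 251.5, 4.0]
ee_rot: [0.973, -0.23, 0.005, 0.002]
contact_force: [0.9, -0.3, 0.7]
gripper_width: 73.1
```

Emit:
{"op": "arm_command", "data": {
  "commands": [0,0,0,0,0,0,0,0,0,0,0,0,0,0,0,0,0,0,0,0],
  "jaw": 0.5
}}

```text
clock: 25.35
position: [613.6, 251.8, 4.9]
ee_rot: [0.973, -0.23, 0.006, 0.002]
contact_force: [0.2, 0.1, -0.3]
gripper_width: 58.0
```

```bash
python3 -c "
from h import *
st()
save('wrist','w4')"
```

```text
t 25.35 [613.6 251.8   4.9] tilt out 0.40 left -0.53 q [ 0.6376  0.6639 -0.1431  0.0155 -0.7593  0.4577] qd [ 0.001 -0.     0.004  0.    -0.003  0.001] F [ 0.2  0.1 -0.3] w 58.0
```

View pics/w4.png

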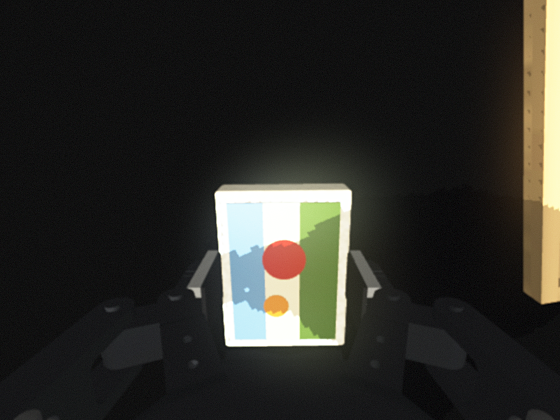

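Emit:
{"op": "arm_command", "data": {
  "commands": [0,0,-0.004,0,0,0,-0.007,0,0,0,-0.008,0,0,0,-0.008,0,0,0,-0.006,0]
}}

```text
clock: 25.9
position: [612.9, 251.6, 39.7]
ee_rot: [0.973, -0.23, 0.005, 0.002]
contact_force: [-0.8, 0.0, -0.0]
gripper_width: 58.1
```

```bash
python3 -c "
from h import *
st()
save('wrist','w5')
delta(591,53.4,50,-14.6)"
```

```text
t 25.90 [612.9 251.6  39.7] tilt out 0.30 left -0.55 q [ 0.6381  0.6205 -0.1199  0.0145 -0.8278  0.4585] qd [ 0.001 -0.08   0.049 -0.002 -0.128  0.001] F [-0.8  0.  -0. ] w 58.1
t=25.95 pos [613.5 252.   40.9] yaw -26.59 tilt 0.69 F [ 0.4 -0.   0.9] w 58.3
  -> tool shift mm [ 68.8 187.7  -8.1] roll -12.0
```

View pics/w5.png

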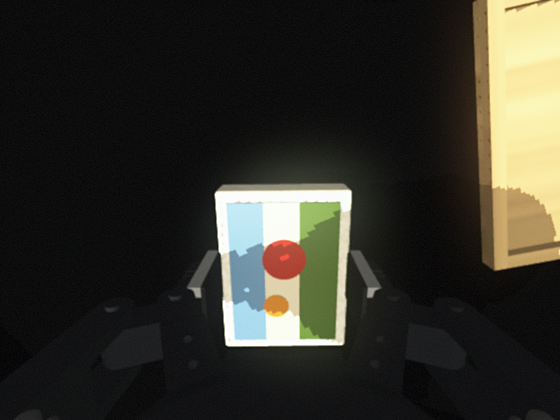

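Emit:
{"op": "arm_command", "data": {
  "commands": [0.003,0.008,-0.003,-1,0.005,0.014,-0.003,-2,0.004,0.015,-0.002,-2,0.004,0.015,0,-2,0.003,0.015,0,-2]
}}

```text
clock: 26.45
position: [604.4, 180.7, 50.9]
ee_rot: [0.989, -0.147, 0.006, 0.002]
contact_force: [0.7, -0.2, -1.0]
gripper_width: 58.2
```

```bash
python3 -c "
from h import *
st()
delta(591,53.4,50,-14.6)"
```

```text
t 26.45 [604.4 180.7  50.9] tilt out 0.56 left -0.46 q [ 0.5516  0.5619 -0.2017  0.0143 -0.7999  0.7142] qd [-0.206 -0.102 -0.189  0.     0.089  0.569] F [ 0.7 -0.2 -1. ] w 58.2
t=26.45 pos [604.4 180.7  50.9] yaw -16.91 tilt 0.72 F [ 0.7 -0.2 -1. ] w 58.2
  -> tool shift mm [ 24.2 125.7   1.4] roll -2.3
```

Emit:
{"op": "arm_command", "data": {
  "commands": [0.003,0.015,0,-1,0.003,0.015,0,0,0.003,0.015,0,0,0.003,0.015,0,0,0.003,0.015,0,0]
}}

```text
clock: 26.95
position: [596.6, 97.9, 51.7]
ee_rot: [0.99, -0.138, 0.006, 0.002]
contact_force: [0.8, 0.2, -0.3]
gripper_width: 57.9
```

```bash
python3 -c "
from h import *
st()
delta(591,53.4,50,-14.6)"
```

```text
t 26.95 [596.6  97.9  51.7] tilt out 0.56 left -0.39 q [ 0.4348  0.5256 -0.2703  0.0133 -0.7674  0.8502] qd [-0.248 -0.058 -0.11  -0.003  0.055  0.244] F [ 0.8  0.2 -0.3] w 57.9
t=26.95 pos [596.6  97.9  51.7] yaw -15.82 tilt 0.69 F [ 0.8  0.2 -0.3] w 57.9
  -> tool shift mm [ 6.7 44.3  1.9] roll -1.2
```

Emit:
{"op": "arm_command", "data": {
  "commands": [0.001,0.014,0,-1,0.002,0.012,0,0,0.001,0.007,0,0,0.001,0.004,0,0,0,0,0,0]
}}

```text
clock: 27.45
position: [591.3, 55.0, 51.9]
ee_rot: [0.991, -0.131, 0.006, 0.002]
contact_force: [-0.1, -0.1, -1.2]
gripper_width: 58.1
```

```bash
python3 -c "
from h import *
save('wrist','w6')
st()
delta(591,53.4,9.5,-14.6)"
```

```text
t 27.50 [591.3  55.3  51.9] tilt out 0.58 left -0.36 q [ 0.3703  0.5109 -0.298   0.013  -0.7539  0.9293] qd [ 0.012  0.002  0.003 -0.002 -0.    -0.002] F [-0.5 -0.2  0.3] w 58.3
t=27.50 pos [591.3  55.3  51.9] yaw -15.00 tilt 0.68 F [-0.5 -0.2  0.3] w 58.3
  -> tool shift mm [-0.3  1.8 42.4] roll -0.4
```

View pics/w6.png

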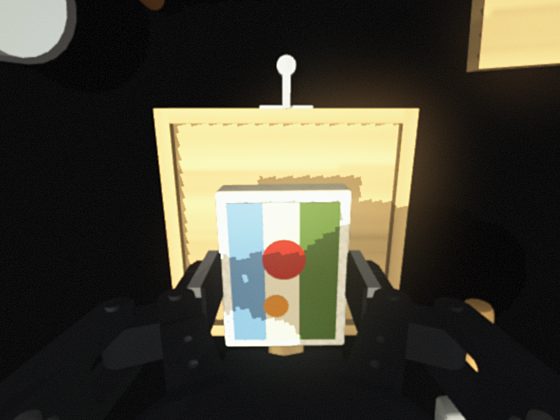

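```bash
python3 -c "
from h import *
a=pix2w('wrist',155,110,12);b=pix2w('wrist',418,110,12);print(a,b)
d=(a-b)[:2];L=np.hypot(*d);n=np.array([-d[1],d[0]])/L;print(L,np.degrees(np.arctan2(d[1],d[0]))-90,(a+b)[:2]/2+75*n)
c=[(217,187),(351,187),(343,345),(228,345)]
p=np.array([pix2w('wrist',u,v,18+47)[:2] for u,v in c]);print(p.mean(0))
"
```

```text
[682.03341444 105.78559994  12.        ] [643.4482344  -38.10490349  12.        ]
148.97413566777848 -15.01108393297909 [590.30014396  53.2657907 ]
[591.91506902  54.13231603]
```

Emit:
{"op": "arm_command", "data": {
  "commands": [0,0.001,0.006,0,0,0,0.007,0,0,0,0.007,0,0,0,0.006,0,0,0,0.004,0]
}}

```text
clock: 28.0
position: [591.9, 56.0, 19.3]
ee_rot: [0.992, -0.129, 0.006, 0.002]
contact_force: [-1.0, 0.2, -0.4]
gripper_width: 57.6
```

```bash
python3 -c "
from h import *
st()
delta(591,53.4,10,-14.8)"
```

```text
t 28.00 [591.9  56.   19.3] tilt out 0.62 left -0.35 q [ 0.371   0.5565 -0.3222  0.0139 -0.6835  0.9298] qd [ 0.003  0.066 -0.031  0.002  0.094 -0.002] F [-1.   0.2 -0.4] w 57.6
t=28.00 pos [591.9  56.   19.3] yaw -14.86 tilt 0.71 F [-1.   0.2 -0.4] w 57.6
  -> tool shift mm [-0.3  2.7  9.3] roll -0.1
```

Emit:
{"op": "arm_command", "data": {
  "commands": [0,0.001,0.003,0,0,0.001,0.003,0,0,0,0.001,0,0,0,0,0,0,0,0,0]
}}

```text
clock: 28.5
position: [591.1, 53.8, 10.6]
ee_rot: [0.992, -0.129, 0.005, 0.002]
contact_force: [0.4, 0.6, -0.6]
gripper_width: 58.1
```

```bash
python3 -c "
from h import *
st()
delta(591,53.4,10,-14.8)"
```

```text
t 28.50 [591.1  53.8  10.6] tilt out 0.53 left -0.38 q [ 0.368   0.5683 -0.3295  0.0143 -0.6659  0.9326] qd [-0.    -0.     0.001  0.001 -0.    -0.   ] F [ 0.4  0.6 -0.6] w 58.1
t=28.50 pos [591.1  53.8  10.6] yaw -14.84 tilt 0.65 F [ 0.4  0.6 -0.6] w 58.1
  -> tool shift mm [0.  0.4 0.6] roll -0.0
```

Emit:
{"op": "arm_command", "data": {
  "commands": [0,0,0.0005,0,0,0,0,0,0,0,0,0,0,0,0,0,0,0,-0.003,0],
  "jaw": 0.88
}}

```text
clock: 29.0
position: [591.7, 54.0, 14.2]
ee_rot: [0.992, -0.129, 0.006, 0.002]
contact_force: [0.8, -0.2, -0.5]
gripper_width: 75.2
```

Emit:
{"op": "arm_command", "data": {
  "commands": [0,0,-0.006,0,0,0,-0.008,0,0,0,-0.01,0,0,0,-0.011,0,0,0,-0.011,0]
}}

```text
clock: 29.5
position: [591.0, 54.2, 63.8]
ee_rot: [0.992, -0.129, 0.006, 0.002]
contact_force: [-0.0, 0.4, -0.2]
gripper_width: 75.4
```

```bash
python3 -c "
from h import *
save('wrist','w7')
st()"
```

```text
t 29.55 [592.5  54.6  66.1] tilt out 0.86 left -0.34 q [ 0.3689  0.4919 -0.2873  0.014  -0.7789  0.9341] qd [-0.     0.012  0.     0.006  0.061 -0.002] F [ 0.  -0.2  2.3] w 75.1
```

View pics/w7.png

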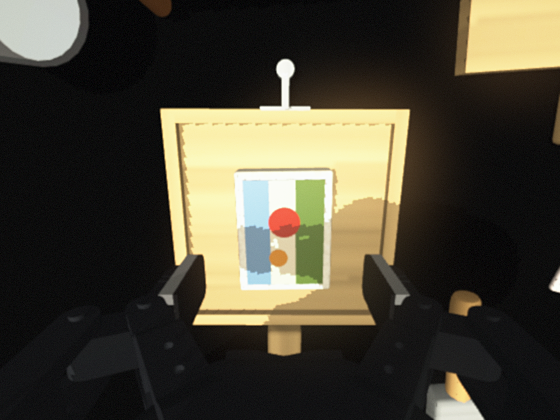

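```bash
python3 -c "
from h import *
cv=[(237,171),(332,169),(329,290),(240,290)]
p=np.array([pix2w('wrist',u,v,23)[:2] for u,v in cv]);print(p.mean(0))
t=[(161,111),(410,111)]
a=pix2w('wrist',161,111,12);b=pix2w('wrist',410,111,12)
d=(a-b)[:2];L=np.hypot(*d);n=np.array([-d[1],d[0]])/L;print(L,np.degrees(np.arctan2(d[1],d[0]))-90,(a+b)[:2]/2+75*n)
print(pix2w('top',130+548/3.2,90+115/3.2,257))
delta(490,80.3,60,-14.8)
"
```

```text
[591.62005337  53.75593999]
152.2811694201708 -14.793583336909677 [591.73898993  53.08940443]
[ 757.19909735 -103.18047663  257.        ]
t=29.55 pos [592.5  54.6  66.1] yaw -14.78 tilt 0.92 F [ 0.  -0.2  2.3] w 75.1
  -> tool shift mm [-105.7    1.3    4.4] roll 0.0
```

Emit:
{"op": "arm_command", "data": {
  "commands": [-0.008,0,0,0,-0.014,0,0,0,-0.018,0,0,0,-0.018,0,0,0,-0.014,0,0,0]
}}

```text
clock: 30.05
position: [520.0, 73.3, 65.6]
ee_rot: [0.991, -0.13, 0.009, 0.001]
contact_force: [-0.1, 0.6, -0.3]
gripper_width: 75.1
```

```bash
python3 -c "
from h import *
st()
delta(490,80.3,60,-14.8)"
```

```text
t 30.05 [520.   73.3  65.6] tilt out 0.96 left -0.33 q [ 0.4557  0.3967 -0.4649  0.0167 -0.6952  0.8418] qd [ 0.19  -0.183 -0.341  0.007  0.16  -0.196] F [-0.1  0.6 -0.3] w 75.1
t=30.05 pos [520.   73.3  65.6] yaw -14.93 tilt 1.02 F [-0.1  0.6 -0.3] w 75.1
  -> tool shift mm [-30.8   1.    5.1] roll -0.1
```

Emit:
{"op": "arm_command", "data": {
  "commands": [-0.01,0,0.002,0,-0.006,0,0.002,0,-0.003,0,0,0,-0.001,0,0,0,0,0,0,0],
  "jaw": 0.65
}}

```text
clock: 30.55
position: [497.2, 78.9, 60.7]
ee_rot: [0.992, -0.129, 0.008, 0.001]
contact_force: [-0.4, -0.1, -0.4]
gripper_width: 55.3
```

```bash
python3 -c "
from h import *
save('wrist','w8')
st()
delta(490,80.3,5,-14.8)"
```

```text
t 30.60 [497.4  78.9  60.7] tilt out 0.86 left -0.36 q [ 0.4869  0.3758 -0.5207  0.0176 -0.6623  0.8107] qd [-0.004  0.004  0.005  0.002 -0.     0.   ] F [0.6 0.  0.6] w 55.7
t=30.60 pos [497.4  78.9  60.7] yaw -14.86 tilt 0.93 F [0.6 0.  0.6] w 55.7
  -> tool shift mm [-8.4  0.5 55.6] roll -0.1
```

View pics/w8.png

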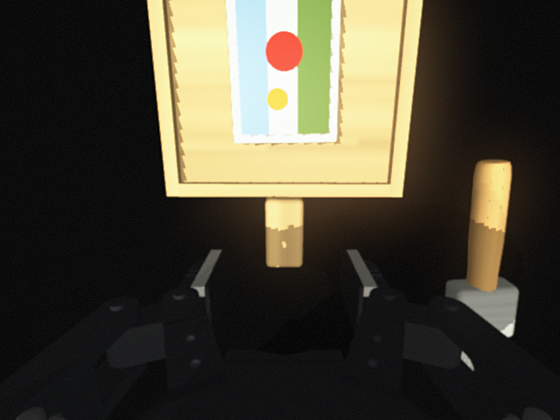

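Emit:
{"op": "arm_command", "data": {
  "commands": [-0.002,0,0.006,0,-0.002,0,0.009,0,-0.001,0,0.009,0,-0.001,0,0.008,0,-0.001,0,0.007,0]
}}

```text
clock: 31.1
position: [492.2, 80.6, 18.6]
ee_rot: [0.991, -0.13, 0.009, 0.001]
contact_force: [0.1, 0.4, -0.8]
gripper_width: 55.4
```

```bash
python3 -c "
from h import *
st()
print(pix2w('wrist',284,198,21)) if 0 else None
delta(490,80.3,5,-14.8)"
```

```text
t 31.10 [492.2  80.6  18.6] tilt out 0.94 left -0.35 q [ 0.4954  0.4395 -0.5714  0.0214 -0.5464  0.7966] qd [ 0.014  0.13  -0.088  0.006  0.21  -0.021] F [ 0.1  0.4 -0.8] w 55.4
t=31.10 pos [492.2  80.6  18.6] yaw -14.93 tilt 1.00 F [ 0.1  0.4 -0.8] w 55.4
  -> tool shift mm [-2.2  0.9 13.5] roll -0.1
```

Emit:
{"op": "arm_command", "data": {
  "commands": [-0.001,0.001,0.006,0,0,0,0.003,0,0,0,0.001,0,0,0,0,0,0,0,0,0]
}}

```text
clock: 31.6
position: [490.3, 79.5, 6.0]
ee_rot: [0.992, -0.13, 0.007, 0.001]
contact_force: [-0.7, -0.3, -0.8]
gripper_width: 55.4
```

```bash
python3 -c "
from h import *
st()
delta(490,80.3,5,-14.8)"
```

```text
t 31.60 [490.3  79.5   6. ] tilt out 0.77 left -0.41 q [ 0.4952  0.4606 -0.584   0.0226 -0.5158  0.7956] qd [-0.    -0.002  0.003  0.002  0.    -0.   ] F [-0.7 -0.3 -0.8] w 55.4
t=31.60 pos [490.3  79.5   6. ] yaw -14.92 tilt 0.87 F [-0.7 -0.3 -0.8] w 55.4
  -> tool shift mm [-0.5 -0.7  1. ] roll -0.1
```

Close on the handle, then refine the rack pose from the pictures.

Emit:
{"op": "arm_command", "data": {
  "commands": [0,0,0,0,0,0,0,0,0,0,0,0,0,0,0,0,0,0,0,0],
  "jaw": 0.1
}}

```text
clock: 32.1
position: [490.9, 79.8, 7.0]
ee_rot: [0.992, -0.13, 0.009, 0.001]
contact_force: [0.1, -0.2, -0.3]
gripper_width: 22.1
```

```bash
python3 - <<'E'
from h import *
st()
a=save('wrist','w9');b=save('top','top2');c=save('scene','scene2')
cv2.imwrite('pics/z3.png',cv2.resize(b[90:250,190:390][:,:,::-1],(750,600),interpolation=cv2.INTER_CUBIC))
cv2.imwrite('pics/z4.png',cv2.resize(c[180:350,180:420][:,:,::-1],(800,567),interpolation=cv2.INTER_CUBIC))
E
```

```text
t 32.10 [490.9  79.8   7. ] tilt out 0.91 left -0.37 q [ 0.4952  0.4589 -0.5834  0.0228 -0.5157  0.796 ] qd [-0.001 -0.     0.001 -0.     0.002  0.003] F [ 0.1 -0.2 -0.3] w 22.1
```

View pics/z3.png

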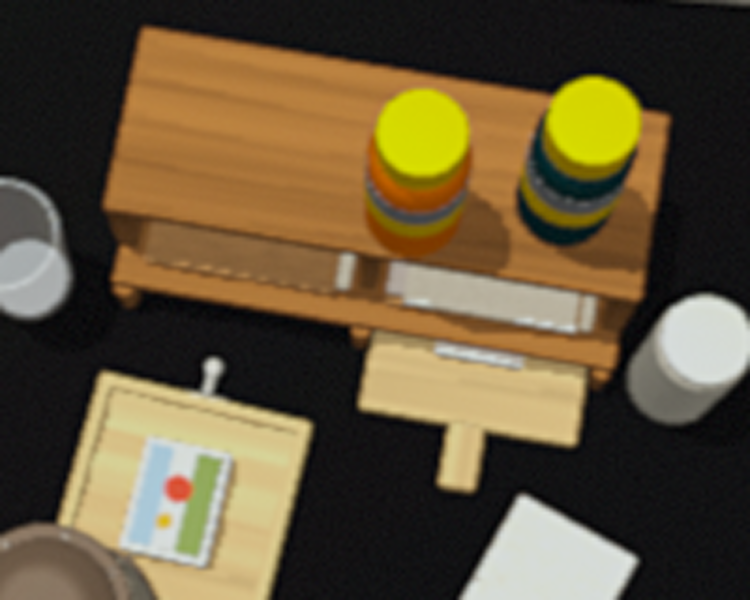

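View pics/w9.png

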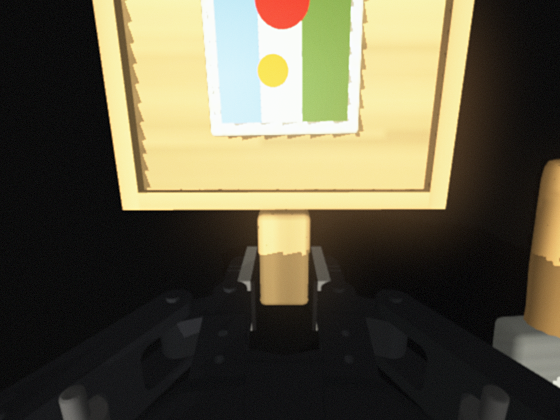

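View pics/z4.png

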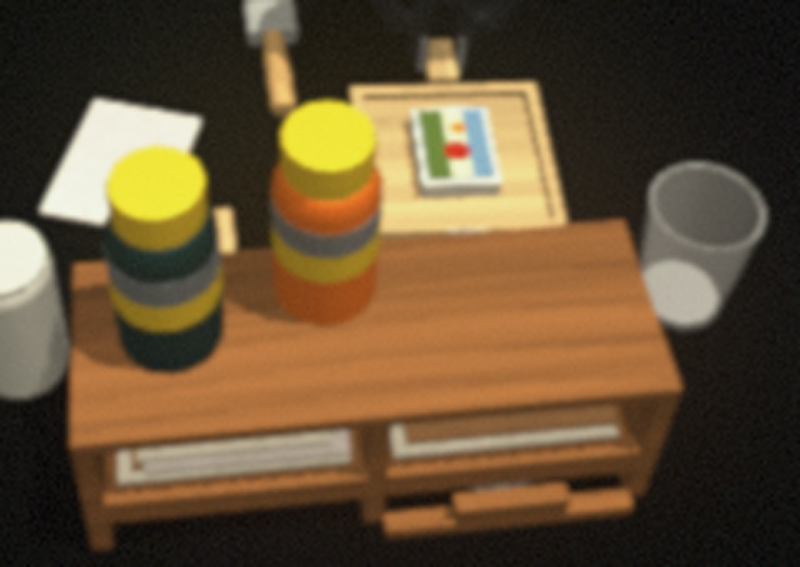

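```bash
python3 - <<'E'
from h import *
W=lambda x,y,z: pix2w('top',190+x/3.75,90+y/3.75,z)[:2]
L,M,Rr=W(124,307,0),W(361,347,0),W(602,386,0)
print(L,M,Rr,np.linalg.norm(L-M),np.linalg.norm(M-Rr))
d=L-Rr;th=np.degrees(np.arctan2(d[1],d[0]))-90
print('yaw',th,'mouth',(L+M)/2,'from all',(L+M+Rr)/3+83.5*d/np.linalg.norm(d))
a,b=W(113,286,37),W(615,369,37);d=a-b;print('deck front',a,b,np.linalg.norm(d),np.degrees(np.arctan2(d[1],d[0]))-90)
c=[W(142,26,122),W(670,115,122),W(640,297,122),W(105,207,122)]
d=c[0]-c[1];e=c[3]-c[2];print('top',np.degrees(np.arctan2(d[1],d[0]))-90,np.degrees(np.arctan2(e[1],e[0]))-90,(c[2]+c[3])/2, np.linalg.norm(d),np.linalg.norm(e))
th=np.radians(-11);ex=np.array([np.cos(th),np.sin(th)]);ey=np.array([-ex[1],ex[0]])
print('mouth from top',(c[2]+c[3])/2-25*ex+83.5*ey)
# occupied bay tray front corners z12
p=W(357,408,12),W(578,444,12);d=p[0]-p[1];print('occ tray',p,np.linalg.norm(d),np.degrees(np.arctan2(d[1],d[0]))-90, 'its axis ->',(p[0]+p[1])/2+167*ey)
print(place('top','bay_mouth'),place('top','rack')[:1],place('scene','rack')[:1],place('top','deck')[:1],place('scene','deck')[:1],place('wrist','tray_handle')[:1])
print(place('top','strike')[:2])
E
```

```text
[734.53061482  93.8803811 ] [702.73294842 -74.00294949] [ 672.0248785  -242.54440046] 170.86809029124328 171.31610039012392
yaw -10.525204282517407 mouth [718.63178162   9.9387158 ] from all [718.34892854   7.87276011]
deck front [738.97733311  96.59116239] [ 675.1802519  -245.66345108] 348.1498068560173 -10.558891159309809
top -11.174211397401976 -10.847332567890689 [733.43762448 -79.1589884 ] 347.5574257703311 344.79323322336626
mouth from top [724.82949601   7.5771063 ]
occ tray (array([656.08585501, -70.34383755]), array([ 628.49620393, -222.26248927])) 154.40358022644654 -10.293192000198104 its axis -> [674.1561317   17.62857623]
[(0.69, array([722.8,  10. ,  13.2]))] [] [(0.92, array([772.6, -89.7,  -1.1]))] [(0.67, array([777.6, -85. ,  36.7]))] [] [(0.95, array([494.3,  79.1,  13.9]))]
[(0.68, array([688.8,  28.6,  10.3]))]
```

```bash
cat >> h.py <<'E'
M=np.array([723.,8.3]);YAW=-10.7
def rk(x,y,dz=0):
    s=arm.read_state();t=np.radians(YAW);ex=np.array([np.cos(t),np.sin(t)]);ey=np.array([-ex[1],ex[0]])
    p=s['position'][:2]-M;print('TCP in mouth frame x %.1f y %.1f'%(p@ex,p@ey), 'F rack x %.1f y %.1f z %.1f'%(s['contact_force'][:2]@ex,s['contact_force'][:2]@ey,s['contact_force'][2]))
    w=M+x*ex+y*ey;delta(w[0],w[1],s['position'][2]-dz,YAW)
E
python3 -c "
from h import *
rk(-233.5,0)"
```

```text
TCP in mouth frame x -241.3 y 27.2 F rack x -0.0 y 0.2 z 0.1
t=32.60 pos [490.9  79.8   7. ] yaw -14.89 tilt 0.98 F [0.  0.2 0.1] w 22.6
  -> tool shift mm [ 9.8 26.5  0.1] roll -4.2
```

Emit:
{"op": "arm_command", "data": {
  "commands": [0.001,0.004,0,-0.8,0.002,0.006,0,-1,0.002,0.006,0,-1,0.002,0.005,0,-0.7,0.001,0.001,0,0]
}}

```text
clock: 33.1
position: [493.7, 56.6, 7.0]
ee_rot: [0.995, -0.095, 0.009, 0.0]
contact_force: [-1.1, 3.7, 0.4]
gripper_width: 22.5
```

```bash
python3 -c "
from h import *
st()
rk(-233.5,0)"
```

```text
t 33.10 [493.7  56.6   7. ] tilt out 0.96 left -0.26 q [ 0.4476  0.4581 -0.584   0.0199 -0.5144  0.9148] qd [-0.027  0.005  0.017 -0.006 -0.012  0.035] F [-1.1  3.7  0.4] w 22.5
TCP in mouth frame x -234.2 y 4.9 F rack x -1.8 y 3.5 z 0.4
t=33.10 pos [493.7  56.6   7. ] yaw -10.95 tilt 0.99 F [-1.1  3.7  0.4] w 22.5
  -> tool shift mm [0.8 4.9 0. ] roll -0.3
```

Emit:
{"op": "arm_command", "data": {
  "commands": [0.001,0.003,0,-0.2,0.001,0.002,0,0,0,0.001,0,0,0,0,0,0,0,0,0,0]
}}

```text
clock: 33.6
position: [495.0, 49.9, 7.0]
ee_rot: [0.996, -0.093, 0.009, 0.0]
contact_force: [-1.6, 1.8, -0.7]
gripper_width: 22.3
```

```bash
python3 -c "
from h import *
st()
rk(-200,0)
b=save('top','top3')
cv2.imwrite('pics/z5.png',cv2.resize(b[110:250,190:390][:,:,::-1],(800,560),interpolation=cv2.INTER_CUBIC))
"
```

```text
t 33.60 [495.   49.9   7. ] tilt out 1.00 left -0.24 q [ 0.4335  0.4585 -0.583   0.0196 -0.5143  0.9333] qd [-0.     0.    -0.001 -0.001  0.001  0.   ] F [-1.6  1.8 -0.7] w 22.3
TCP in mouth frame x -231.7 y -1.4 F rack x -1.9 y 1.5 z -0.7
t=33.60 pos [495.   49.9   7. ] yaw -10.71 tilt 1.03 F [-1.6  1.8 -0.7] w 22.3
  -> tool shift mm [31.7 -1.4  0.6] roll -0.0
```

View pics/z5.png

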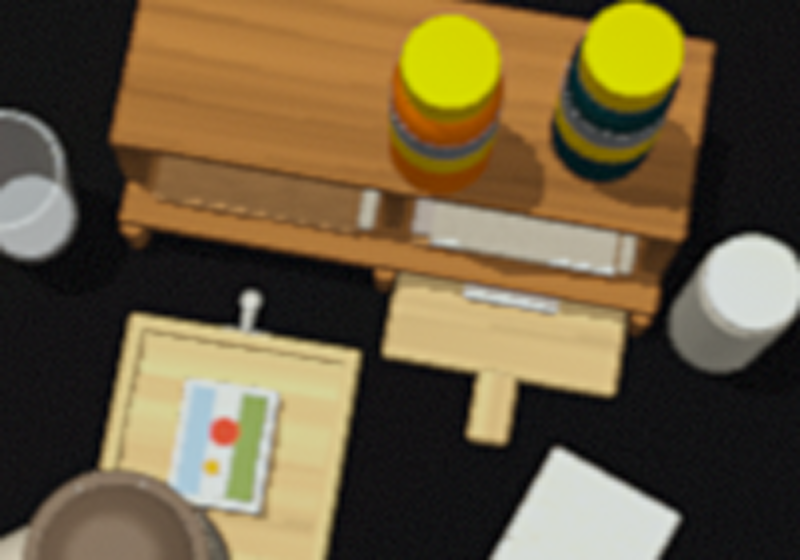

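```bash
python3 - <<'E'
from h import *
W=lambda x,y,z: pix2w('top',190+x/4,110+y/4,z)[:2]
t=np.radians(YAW);ex=np.array([np.cos(t),np.sin(t)]);ey=np.array([-ex[1],ex[0]])
f=lambda p:(round((p-M)@ex,1),round((p-M)@ey,1))
a,b=W(132,315,12),W(360,352,12);d=a-b
print('tray',f(a),f(b),f((a+b)/2),np.degrees(np.arctan2(d[1],d[0]))-90)
print('strike',f(W(251,300,8)))
print('canvas',f((W(187,380,23)+W(278,392,23)+W(261,514,23)+W(172,500,23))/4))
a,b=W(383,357,12),W(617,395,12);d=a-b
print('occ',f((a+b)/2),np.degrees(np.arctan2(d[1],d[0]))-90, 'handle',f((W(466,437,21)+W(508,443,21))/2))
for p in((135,247),(384,290),(641,332)): print('wall',f(W(*p,0)))
for p in((120,228),(655,316)): print('deckend',f(W(*p,32)))
E
```

```text
tray (np.float64(-52.5), np.float64(75.2)) (np.float64(-51.4), np.float64(-76.0)) (np.float64(-52.0), np.float64(-0.4)) -10.257826898892645
strike (np.float64(-28.3), np.float64(0.7))
canvas (np.float64(-129.1), np.float64(-1.9))
occ (np.float64(-51.5), np.float64(-167.9)) -10.2624459784586 handle (np.float64(-96.1), np.float64(-166.2))
wall (np.float64(-3.9), np.float64(84.5))
wall (np.float64(-4.7), np.float64(-83.9))
wall (np.float64(-3.8), np.float64(-255.2))
deckend (np.float64(-1.3), np.float64(90.7))
deckend (np.float64(-0.2), np.float64(-258.7))
```

Emit:
{"op": "arm_command", "data": {
  "commands": [0.005,0,0,0,0.007,0,0,0,0.007,0,0,0,0.007,0,0,0,0.007,0,0,0]
}}

```text
clock: 34.15
position: [526.0, 41.9, 7.0]
ee_rot: [0.995, -0.095, 0.005, 0.002]
contact_force: [-2.2, 0.7, 0.4]
gripper_width: 22.5
```

```bash
python3 -c "
from h import *
st()
rk(-150,-1)"
```

```text
t 34.15 [526.   41.9   7. ] tilt out 0.58 left -0.31 q [ 0.392   0.4956 -0.5012  0.0154 -0.5661  0.9761] qd [-0.088  0.086  0.187 -0.006 -0.103  0.087] F [-2.2  0.7  0.4] w 22.5
TCP in mouth frame x -199.8 y -3.6 F rack x -2.3 y 0.3 z 0.4
t=34.15 pos [526.   41.9   7. ] yaw -10.87 tilt 0.66 F [-2.2  0.7  0.4] w 22.5
  -> tool shift mm [49.8 -2.7  0.5] roll -0.2
```

Emit:
{"op": "arm_command", "data": {
  "commands": [0.003,-0.001,0,-0.2,0.003,-0.001,0,0,0.003,-0.001,0,0,0.002,-0.0005,0,0,0,0,0,0]
}}

```text
clock: 34.65
position: [538.9, 42.3, 7.0]
ee_rot: [0.996, -0.094, 0.005, 0.002]
contact_force: [-2.8, -0.4, 1.6]
gripper_width: 22.5
```

```bash
python3 - <<'E'
from h import *
st()
rk(-150,-1)
b=save('top','top4')
cv2.imwrite('pics/z6.png',cv2.resize(b[110:250,190:390][:,:,::-1],(800,560),interpolation=cv2.INTER_CUBIC))
E
```

```text
t 34.65 [538.9  42.3   7. ] tilt out 0.51 left -0.34 q [ 0.3831  0.511  -0.4677  0.015  -0.5855  0.9866] qd [-0.    -0.002 -0.002 -0.001  0.002  0.   ] F [-2.8 -0.4  1.6] w 22.5
TCP in mouth frame x -187.2 y -0.8 F rack x -2.6 y -0.9 z 1.6
t=34.65 pos [538.9  42.3   7. ] yaw -10.81 tilt 0.61 F [-2.8 -0.4  1.6] w 22.5
  -> tool shift mm [37.2  0.1  0.4] roll -0.1
```

View pics/z6.png

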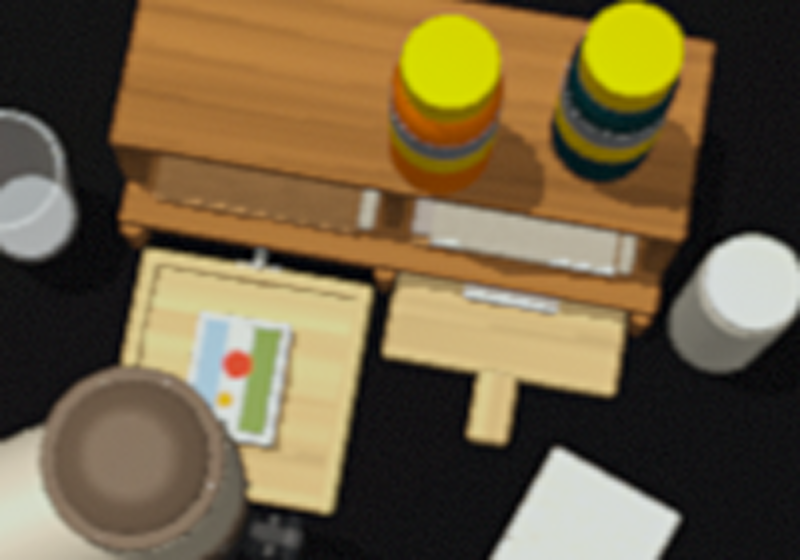

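Emit:
{"op": "arm_command", "data": {
  "commands": [0.003,0,0,0,0.004,0,0,0,0.004,0,0,0,0.004,0,0,0,0.003,0,0,0]
}}

```text
clock: 35.2
position: [557.6, 39.2, 7.0]
ee_rot: [0.996, -0.093, 0.005, 0.002]
contact_force: [-2.9, -0.0, 1.2]
gripper_width: 22.4
```

```bash
python3 -c "
from h import *
st()
rk(-150,-1)"
```

```text
t 35.20 [557.6  39.2   7. ] tilt out 0.52 left -0.32 q [ 0.3645  0.5325 -0.4207  0.0138 -0.6106  1.0078] qd [-0.033  0.036  0.081 -0.002 -0.046  0.033] F [-2.9 -0.   1.2] w 22.4
TCP in mouth frame x -168.3 y -0.3 F rack x -2.8 y -0.6 z 1.2
t=35.20 pos [557.6  39.2   7. ] yaw -10.72 tilt 0.61 F [-2.9 -0.   1.2] w 22.4
  -> tool shift mm [18.3  0.7  0.2] roll -0.0
```

Emit:
{"op": "arm_command", "data": {
  "commands": [0.004,0,0,0,0.005,0,0,0,0.005,0,0,0,0.005,0,0,0,0.004,0,0,0]
}}

```text
clock: 35.7
position: [582.3, 34.5, 7.0]
ee_rot: [0.996, -0.093, 0.005, 0.002]
contact_force: [-3.0, 0.2, 0.3]
gripper_width: 22.3
```

```bash
python3 -c "
from h import *
st()
rk(-125,0)"
```

```text
t 35.70 [582.3  34.5   7. ] tilt out 0.52 left -0.31 q [ 0.3408  0.5614 -0.3577  0.0129 -0.6445  1.0326] qd [-0.04   0.05   0.108 -0.005 -0.063  0.042] F [-3.   0.2  0.3] w 22.3
TCP in mouth frame x -143.1 y -0.3 F rack x -3.0 y -0.3 z 0.3
t=35.70 pos [582.3  34.5   7. ] yaw -10.72 tilt 0.61 F [-3.   0.2  0.3] w 22.3
  -> tool shift mm [18.1 -0.3  0.2] roll -0.0
```

Emit:
{"op": "arm_command", "data": {
  "commands": [0.003,0,0,0,0.003,0,0,0,0.003,0,0,0,0.003,0,0,0,0.003,0,0,0]
}}

```text
clock: 36.2
position: [598.4, 31.4, 7.0]
ee_rot: [0.996, -0.093, 0.005, 0.002]
contact_force: [-2.9, 0.7, 0.7]
gripper_width: 22.3
```

```bash
python3 -c "
from h import *
st()
rk(-115,0)"
```

```text
t 36.20 [598.4  31.4   7. ] tilt out 0.51 left -0.31 q [ 0.3263  0.5806 -0.3157  0.0122 -0.6674  1.0478] qd [-0.028  0.037  0.082  0.001 -0.047  0.03 ] F [-2.9  0.7  0.7] w 22.3
TCP in mouth frame x -126.7 y -0.4 F rack x -3.0 y 0.2 z 0.7
t=36.20 pos [598.4  31.4   7. ] yaw -10.72 tilt 0.60 F [-2.9  0.7  0.7] w 22.3
  -> tool shift mm [11.7 -0.4  0.1] roll -0.0
```

Emit:
{"op": "arm_command", "data": {
  "commands": [0.002,0,0,0,0.0015,0,0,0,0.0015,0,0,0,0.0015,0,0,0,0.0015,0,0,0]
}}

```text
clock: 36.7
position: [606.9, 29.8, 7.0]
ee_rot: [0.996, -0.093, 0.005, 0.002]
contact_force: [-1.8, 0.9, 0.3]
gripper_width: 22.4
```

```bash
python3 -c "
from h import *
rk(-115,0)"
```

```text
TCP in mouth frame x -118.1 y -0.4 F rack x -2.0 y 0.6 z 0.3
t=36.70 pos [606.9  29.8   7. ] yaw -10.72 tilt 0.58 F [-1.8  0.9  0.3] w 22.4
  -> tool shift mm [ 3.1 -0.4  0. ] roll -0.0
```

Emit:
{"op": "arm_command", "data": {
  "commands": [0.0015,0,0,0,0.0015,0,0,0,0.0015,0,0,0,0.0015,0,0,0,0.0015,0,0,0]
}}

```text
clock: 37.2
position: [614.8, 28.3, 7.0]
ee_rot: [0.996, -0.093, 0.005, 0.002]
contact_force: [-2.9, 0.9, 0.2]
gripper_width: 22.2
```

```bash
python3 -c "
from h import *
rk(-115,0)"
```

```text
TCP in mouth frame x -110.0 y -0.5 F rack x -3.0 y 0.3 z 0.2
t=37.20 pos [614.8  28.3   7. ] yaw -10.71 tilt 0.58 F [-2.9  0.9  0.2] w 22.2
  -> tool shift mm [-5.  -0.5 -0. ] roll -0.0
```

Emit:
{"op": "arm_command", "data": {
  "commands": [0.001,0,0,0,0.001,0,0,0,0.001,0,0,0,0.001,0,0,0,0.001,0,0,0]
}}

```text
clock: 37.7
position: [620.2, 27.3, 7.0]
ee_rot: [0.996, -0.093, 0.005, 0.002]
contact_force: [-1.9, 0.5, -1.0]
gripper_width: 22.4
```

Emit:
{"op": "arm_command", "data": {
  "commands": [0.001,0,0,0,0.001,0,0,0,0.001,0,0,0,0.001,0,0,0,0.001,0,0,0]
}}

```text
clock: 38.2
position: [625.5, 26.3, 7.0]
ee_rot: [0.996, -0.093, 0.005, 0.002]
contact_force: [-3.6, 0.9, 0.5]
gripper_width: 22.3
```

```bash
python3 -c "
from h import *
rk(-115,0)"
```

```text
TCP in mouth frame x -99.1 y -0.5 F rack x -3.7 y 0.3 z 0.5
t=38.20 pos [625.5  26.3   7. ] yaw -10.72 tilt 0.57 F [-3.6  0.9  0.5] w 22.3
  -> tool shift mm [-15.9  -0.4  -0.1] roll -0.0
```

Emit:
{"op": "arm_command", "data": {
  "commands": [0.001,0,0,0,0.001,0,0,0,0.001,0,0,0,0.001,0,0,0,0.001,0,0,0]
}}

```text
clock: 38.7
position: [630.8, 25.2, 7.0]
ee_rot: [0.996, -0.093, 0.004, 0.002]
contact_force: [-1.9, -0.1, -0.6]
gripper_width: 22.1
```

Emit:
{"op": "arm_command", "data": {
  "commands": [0.001,0,0,0,0.001,0,0,0,0.001,0,0,0,0.001,0,0,0,0.001,0,0,0]
}}

```text
clock: 39.2
position: [632.1, 24.6, 7.0]
ee_rot: [0.996, -0.095, 0.0, 0.002]
contact_force: [-5.0, 0.5, 0.8]
gripper_width: 22.4
```

```bash
python3 -c "
from h import *
rk(-115,0)"
```

```text
TCP in mouth frame x -92.4 y -0.8 F rack x -5.0 y -0.4 z 0.8
t=39.20 pos [632.1  24.6   7. ] yaw -10.86 tilt 0.28 F [-5.   0.5  0.8] w 22.4
  -> tool shift mm [-22.6  -0.8  -0. ] roll -0.2
```

Emit:
{"op": "arm_command", "data": {
  "commands": [0.0015,0,0,0,0.0015,0,0,0,0.0015,0,0,0,0.0015,0,0,0,0.0015,0,0,0]
}}

```text
clock: 39.7
position: [632.3, 24.2, 7.0]
ee_rot: [0.995, -0.095, -0.007, 0.003]
contact_force: [-7.6, 2.9, 2.7]
gripper_width: 22.5
```

```bash
python3 -c "
from h import *
st();rk(-115,0)"
```

```text
t 39.70 [632.3  24.2   7. ] tilt out -0.83 left -0.23 q [ 2.9370e-01  6.3050e-01 -2.0290e-01  4.0000e-04 -7.5250e-01  1.0859e+00] qd [-0.004  0.012  0.028 -0.012 -0.048  0.014] F [-7.6  2.9  2.7] w 22.5
TCP in mouth frame x -92.1 y -1.2 F rack x -8.0 y 1.5 z 2.7
t=39.70 pos [632.3  24.2   7. ] yaw -10.94 tilt 0.87 F [-7.6  2.9  2.7] w 22.5
  -> tool shift mm [-22.9  -1.1   0.3] roll -0.2
```

Emit:
{"op": "arm_command", "data": {
  "commands": [0.0022,0,0,0,0.0022,0,0,0,0.0022,0,0,0,0.0018,0,0,0,0.0015,0,0,0]
}}

```text
clock: 40.2
position: [632.1, 24.1, 7.0]
ee_rot: [0.995, -0.095, -0.017, 0.004]
contact_force: [-6.9, 2.0, 2.9]
gripper_width: 22.4
```

```bash
python3 -c "
from h import *
st();rk(-115,0)"
```

```text
t 40.20 [632.1  24.1   7. ] tilt out -2.02 left -0.22 q [ 0.2909  0.6383 -0.1835 -0.0073 -0.7841  1.0947] qd [-0.006  0.013  0.028 -0.012 -0.047  0.013] F [-6.9  2.   2.9] w 22.4
TCP in mouth frame x -92.2 y -1.4 F rack x -7.2 y 0.7 z 2.9
t=40.20 pos [632.1  24.1   7. ] yaw -10.92 tilt 2.03 F [-6.9  2.   2.9] w 22.4
  -> tool shift mm [-22.8  -1.3   0.7] roll -0.2
```

```bash
python3 - <<'E'
from h import *
b=save('top','top5');c=save('scene','scene5');save('wrist','w10')
cv2.imwrite('pics/z7.png',cv2.resize(b[110:250,190:390][:,:,::-1],(800,560),interpolation=cv2.INTER_CUBIC))
cv2.imwrite('pics/z8.png',cv2.resize(c[180:350,180:420][:,:,::-1],(800,567),interpolation=cv2.INTER_CUBIC))
st()
E
```

```text
t 40.35 [632.1  24.    7. ] tilt out -2.02 left -0.22 q [ 0.2909  0.6383 -0.1836 -0.0073 -0.7841  1.0947] qd [ 0.     0.002 -0.    -0.     0.001 -0.001] F [-7.3  2.6  3.5] w 22.2
```

View pics/z7.png

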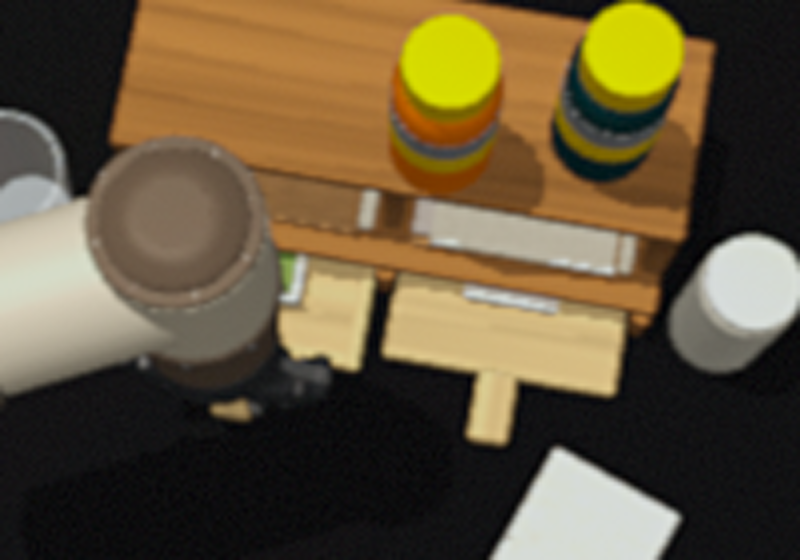

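View pics/z8.png

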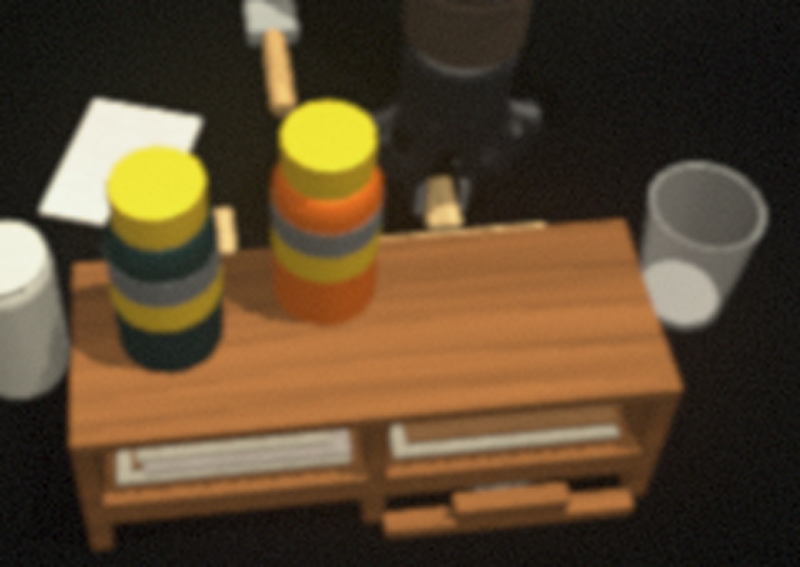

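View pics/w10.png

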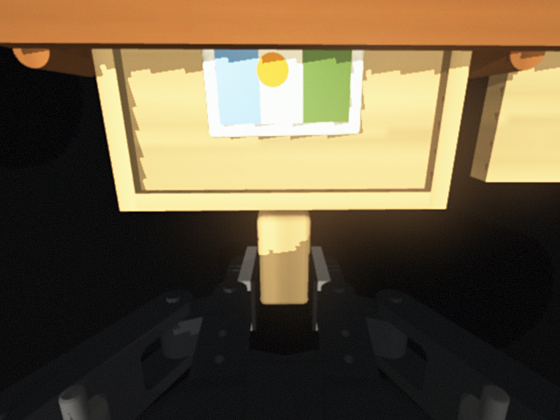

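Emit:
{"op": "arm_command", "data": {
  "commands": [0.0025,0,0,0,0.0028,0,0,0,0.0028,0,0,0,0.0025,0,0,0,0.0025,0,0,0]
}}

```text
clock: 40.85
position: [632.5, 23.4, 7.0]
ee_rot: [0.995, -0.095, -0.031, 0.006]
contact_force: [-9.1, 3.3, 4.8]
gripper_width: 22.4
```

```bash
python3 -c "
from h import *
st();rk(-115,0)"
```

```text
t 40.85 [632.5  23.4   7. ] tilt out -3.56 left -0.20 q [ 0.2864  0.6493 -0.1575 -0.0161 -0.8251  1.1057] qd [-0.008  0.02   0.05  -0.014 -0.076  0.021] F [-9.1  3.3  4.8] w 22.4
TCP in mouth frame x -91.7 y -2.0 F rack x -9.5 y 1.6 z 4.8
t=40.85 pos [632.5  23.4   7. ] yaw -10.92 tilt 3.56 F [-9.1  3.3  4.8] w 22.4
  -> tool shift mm [-23.2  -1.9   1.4] roll -0.2
```

Emit:
{"op": "arm_command", "data": {
  "commands": [0.0035,-0.0003,-0.0008,0,0.0035,-0.0003,-0.0008,0,0.0035,-0.0003,-0.0008,0,0.003,0,-0.0005,0,0.003,0,-0.0005,0]
}}

```text
clock: 41.35
position: [644.6, 21.5, 8.2]
ee_rot: [0.995, -0.095, -0.036, 0.007]
contact_force: [-5.3, 0.1, -0.3]
gripper_width: 22.4
```

```bash
python3 -c "
from h import *
st();rk(-115,0)"
```

```text
t 41.35 [644.6  21.5   8.2] tilt out -4.15 left -0.22 q [ 0.2772  0.6674 -0.1141 -0.0181 -0.8606  1.1161] qd [-0.021  0.038  0.078 -0.007 -0.067  0.021] F [-5.3  0.1 -0.3] w 22.4
TCP in mouth frame x -79.5 y -1.6 F rack x -5.3 y -0.9 z -0.3
t=41.35 pos [644.6  21.5   8.2] yaw -10.92 tilt 4.15 F [-5.3  0.1 -0.3] w 22.4
  -> tool shift mm [-35.4  -1.5   2.4] roll -0.2
```

Emit:
{"op": "arm_command", "data": {
  "commands": [0.001,0,0,0,0.001,0,0,0,0.001,0,0,0,0,0,0,0,0,0,0,0]
}}

```text
clock: 41.85
position: [644.9, 21.1, 7.3]
ee_rot: [0.995, -0.095, -0.039, 0.007]
contact_force: [-3.2, 1.3, 0.8]
gripper_width: 22.4
```

```bash
python3 -c "
from h import *
st();rk(-115,0)"
```

```text
t 41.85 [644.9  21.1   7.3] tilt out -4.54 left -0.19 q [ 0.2754  0.6718 -0.1072 -0.0206 -0.8697  1.1187] qd [-0.    -0.003 -0.    -0.001  0.     0.001] F [-3.2  1.3  0.8] w 22.4
TCP in mouth frame x -79.1 y -2.0 F rack x -3.4 y 0.7 z 0.8
t=41.85 pos [644.9  21.1   7.3] yaw -10.97 tilt 4.55 F [-3.2  1.3  0.8] w 22.4
  -> tool shift mm [-35.8  -1.9   2.7] roll -0.3
```

Emit:
{"op": "arm_command", "data": {
  "commands": [-0.0007,0,0,0,-0.0007,0,0,0,-0.0007,0,0,0,-0.0007,0,0,0,0,0,0,0]
}}

```text
clock: 42.35
position: [644.5, 21.5, 7.8]
ee_rot: [0.995, -0.095, -0.036, 0.006]
contact_force: [-1.1, 0.4, -0.2]
gripper_width: 22.5
```

```bash
python3 -c "
from h import *
st();rk(-115,0)"
```

```text
t 42.35 [644.5  21.5   7.8] tilt out -4.21 left -0.17 q [ 0.2767  0.6683 -0.113  -0.0194 -0.8616  1.1162] qd [ 0.001  0.004  0.    -0.     0.001 -0.   ] F [-1.1  0.4 -0.2] w 22.5
TCP in mouth frame x -79.5 y -1.6 F rack x -1.2 y 0.2 z -0.2
t=42.35 pos [644.5  21.5   7.8] yaw -10.99 tilt 4.21 F [-1.1  0.4 -0.2] w 22.5
  -> tool shift mm [-35.4  -1.4   2.5] roll -0.3
```

Emit:
{"op": "arm_command", "data": {
  "commands": [-0.001,0,0,0,-0.001,0,0,0,-0.001,0,0,0,-0.001,0,0,0,-0.001,0,0,0]
}}

```text
clock: 42.85
position: [643.1, 22.3, 8.7]
ee_rot: [0.995, -0.095, -0.032, 0.006]
contact_force: [2.9, -0.8, -2.7]
gripper_width: 22.1
```

```bash
python3 -c "
from h import *
st();rk(-115,0)"
```

```text
t 42.85 [643.1  22.3   8.7] tilt out -3.75 left -0.18 q [ 0.2795  0.6621 -0.124  -0.0171 -0.8491  1.1119] qd [ 0.004 -0.011 -0.022  0.006  0.028 -0.007] F [ 2.9 -0.8 -2.7] w 22.1
TCP in mouth frame x -81.1 y -1.1 F rack x 3.0 y -0.3 z -2.7
t=42.85 pos [643.1  22.3   8.7] yaw -10.98 tilt 3.76 F [ 2.9 -0.8 -2.7] w 22.1
  -> tool shift mm [-33.8  -0.9   2.1] roll -0.3
```

Emit:
{"op": "arm_command", "data": {
  "commands": [0.0012,0,0.0003,0,0.0012,0,0.0003,0,0.0012,0,0,0,0.0012,0,0,0,0.0012,0,0,0]
}}

```text
clock: 43.35
position: [643.3, 21.5, 7.1]
ee_rot: [0.995, -0.095, -0.039, 0.007]
contact_force: [-6.3, 1.2, 1.7]
gripper_width: 22.4
```

```bash
python3 -c "
from h import *
st();rk(-115,0)"
```

```text
t 43.35 [643.3  21.5   7.1] tilt out -4.50 left -0.18 q [ 0.2767  0.6697 -0.1124 -0.0208 -0.8659  1.117 ] qd [-0.006  0.01   0.026 -0.006 -0.038  0.01 ] F [-6.3  1.2  1.7] w 22.4
TCP in mouth frame x -80.8 y -1.8 F rack x -6.4 y -0.0 z 1.7
t=43.35 pos [643.3  21.5   7.1] yaw -11.00 tilt 4.51 F [-6.3  1.2  1.7] w 22.4
  -> tool shift mm [-34.1  -1.7   2.6] roll -0.3
```

```bash
python3 - <<'E'
from h import *
c=save('scene','scene6');save('wrist','w11');b=save('top','top6')
cv2.imwrite('pics/z9.png',cv2.resize(c[180:350,180:420][:,:,::-1],(800,567),interpolation=cv2.INTER_CUBIC))
st()
print(place('wrist','tray_handle')[:1],place('wrist','bay_mouth')[:1],place('top','strike')[:2])
try: print([d for d in arm.place_of('wrist','buffer')][:1])
except Exception as e: print(e)
E
```

```text
t 43.50 [643.3  21.5   7.1] tilt out -4.49 left -0.18 q [ 0.2767  0.6697 -0.1124 -0.0208 -0.8658  1.117 ] qd [ 0.    -0.002 -0.    -0.001  0.003 -0.001] F [-6.2  1.4  1.5] w 22.4
[(0.87, array([648. ,  21.2,  13.4]))] [(0.62, array([724.1,   5.7,  16.8]))] [(0.36, array([777.5, -86.3,  -1.6])), (0.27, array([749.1,   4.6,   6.1]))]
it knows: bay_mouth, brush, can, canvas, canvas_mid, cup, deck, paint, panel, rack, strike, tray, tray_handle, wet_face
```

View pics/w11.png

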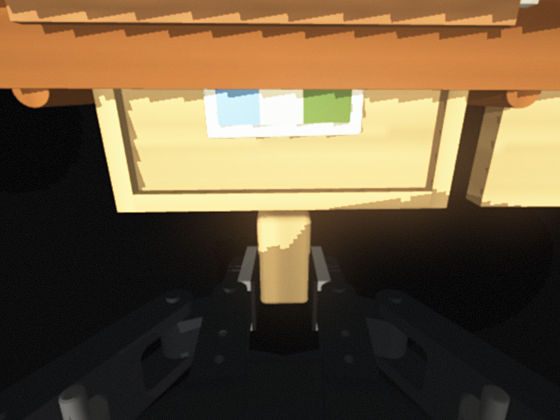

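View pics/z9.png

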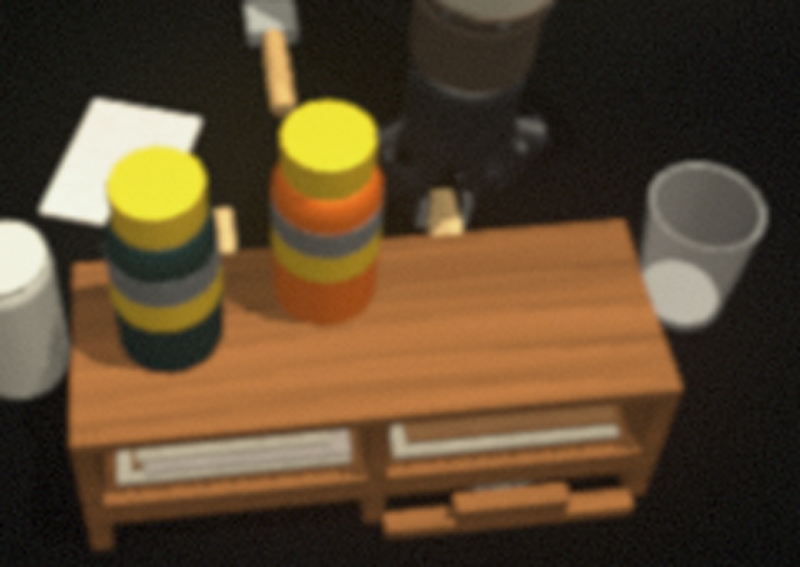

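Emit:
{"op": "arm_command", "data": {
  "commands": [0.0018,-0.0002,-0.0004,0,0.0018,-0.0002,-0.0004,0,0.0018,0,-0.0004,0,0.0018,0,-0.0003,0,0.001,0,0,0]
}}

```text
clock: 44.15
position: [644.5, 20.8, 7.1]
ee_rot: [0.994, -0.095, -0.046, 0.008]
contact_force: [-5.2, 1.4, 1.7]
gripper_width: 22.6
```

```bash
python3 -c "
from h import *
st();rk(-115,0)"
```

```text
t 44.15 [644.5  20.8   7.1] tilt out -5.38 left -0.19 q [ 0.2734  0.6778 -0.0946 -0.0248 -0.8907  1.1242] qd [-0.002  0.01   0.018 -0.005 -0.031  0.011] F [-5.2  1.4  1.7] w 22.6
TCP in mouth frame x -79.4 y -2.3 F rack x -5.4 y 0.4 z 1.7
t=44.15 pos [644.5  20.8   7.1] yaw -10.93 tilt 5.39 F [-5.2  1.4  1.7] w 22.6
  -> tool shift mm [-35.4  -2.3   3.2] roll -0.2
```

Emit:
{"op": "arm_command", "data": {
  "commands": [-0.0012,0,0.0002,0,-0.0012,0,0.0002,0,-0.0012,0,0.0002,0,-0.0012,0,0.0002,0,-0.0012,0,0.0002,0]
}}

```text
clock: 44.65
position: [642.8, 22.0, 7.6]
ee_rot: [0.995, -0.094, -0.041, 0.007]
contact_force: [2.5, -1.5, -2.1]
gripper_width: 22.3
```

```bash
python3 -c "
from h import *
st();rk(-115,0)"
```

```text
t 44.65 [642.8  22.    7.6] tilt out -4.78 left -0.15 q [ 0.277   0.6706 -0.1085 -0.0227 -0.8735  1.1198] qd [ 0.006 -0.014 -0.028  0.006  0.039 -0.009] F [ 2.5 -1.5 -2.1] w 22.3
TCP in mouth frame x -81.3 y -1.4 F rack x 2.7 y -1.0 z -2.1
t=44.65 pos [642.8  22.    7.6] yaw -10.90 tilt 4.78 F [ 2.5 -1.5 -2.1] w 22.3
  -> tool shift mm [-33.6  -1.3   2.7] roll -0.2
```

Emit:
{"op": "arm_command", "data": {
  "commands": [-0.001,0,0.0002,0,-0.001,0,0.0002,0,-0.001,0,0.0002,0,-0.001,0,0.0002,0,-0.001,0,0.0002,0]
}}

```text
clock: 45.15
position: [642.3, 22.5, 7.6]
ee_rot: [0.995, -0.094, -0.036, 0.006]
contact_force: [5.3, -1.0, -3.3]
gripper_width: 22.5
```

```bash
python3 -c "
from h import *
st();rk(-115,0)"
```

```text
t 45.15 [642.3  22.5   7.6] tilt out -4.20 left -0.17 q [ 0.2791  0.6657 -0.1194 -0.0197 -0.8576  1.1157] qd [ 0.005 -0.011 -0.025  0.006  0.032 -0.009] F [ 5.3 -1.  -3.3] w 22.5
TCP in mouth frame x -81.9 y -1.1 F rack x 5.4 y -0.0 z -3.3
t=45.15 pos [642.3  22.5   7.6] yaw -10.89 tilt 4.20 F [ 5.3 -1.  -3.3] w 22.5
  -> tool shift mm [-33.   -1.    2.3] roll -0.2
```

Pulling at 5.4 N doesn't move it, which is above the 3 N sliding drag, so the catch holds. I'll press it home again, unload and let go.

Emit:
{"op": "arm_command", "data": {
  "commands": [0.0012,0,0,0,0.0015,0,-0.0003,0,0.0015,0,-0.0003,0,0.0015,0,-0.0003,0,0.0015,0,-0.0002,0]
}}

```text
clock: 45.65
position: [642.9, 21.5, 7.1]
ee_rot: [0.995, -0.094, -0.044, 0.007]
contact_force: [-5.1, 1.4, 2.5]
gripper_width: 22.6
```

Emit:
{"op": "arm_command", "data": {
  "commands": [0.001,0,0,0,0,0,0,0,-0.0005,0,0,0,-0.0005,0,0,0,0,0,0,0]
}}

```text
clock: 46.15
position: [642.9, 21.5, 7.1]
ee_rot: [0.995, -0.094, -0.044, 0.007]
contact_force: [-2.5, 0.2, 1.0]
gripper_width: 22.3
```

```bash
python3 -c "
from h import *
st();rk(-115,0)"
```

```text
t 46.15 [642.9  21.5   7.1] tilt out -5.05 left -0.17 q [ 0.2757  0.6733 -0.1042 -0.0237 -0.88    1.1218] qd [-0.001  0.001 -0.001 -0.001  0.002  0.001] F [-2.5  0.2  1. ] w 22.3
TCP in mouth frame x -81.1 y -1.9 F rack x -2.5 y -0.2 z 1.0
t=46.15 pos [642.9  21.5   7.1] yaw -10.90 tilt 5.06 F [-2.5  0.2  1. ] w 22.3
  -> tool shift mm [-33.7  -1.8   2.9] roll -0.2
```

Emit:
{"op": "arm_command", "data": {
  "commands": [0,0,0,0,0,0,0,0,0,0,0,0,0,0,0,0,0,0,0,0],
  "jaw": 0.6
}}

```text
clock: 46.65
position: [644.4, 21.1, 7.4]
ee_rot: [0.995, -0.094, -0.043, 0.007]
contact_force: [-0.5, -0.4, 0.1]
gripper_width: 51.1
```

Emit:
{"op": "arm_command", "data": {
  "commands": [-0.001,0,-0.004,0,-0.002,0,-0.007,0,-0.003,0,-0.009,0,-0.004,0,-0.01,0,-0.004,0,-0.01,0]
}}

```text
clock: 47.15
position: [633.0, 24.0, 50.7]
ee_rot: [0.995, -0.094, -0.043, 0.008]
contact_force: [-0.8, -0.2, 0.3]
gripper_width: 51.0
```

```bash
python3 - <<'E'
from h import *
st();save('wrist','w12')
E
```

```text
t 47.15 [633.   24.   50.7] tilt out -5.04 left -0.23 q [ 0.2843  0.6069 -0.1024 -0.0215 -0.948   1.1109] qd [ 0.027 -0.182 -0.002  0.003 -0.171 -0.029] F [-0.8 -0.2  0.3] w 51.0
```

View pics/w12.png

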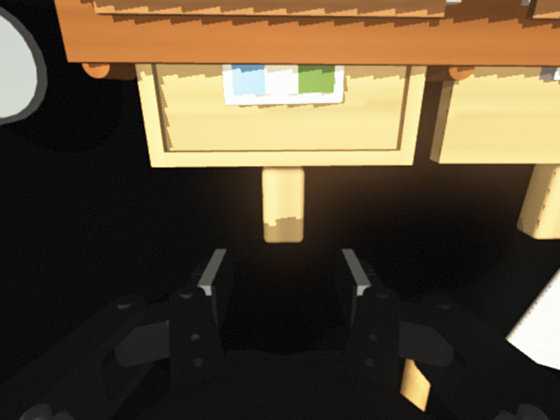

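The tray is in the bay. The canvas lies flat in it with its front edge at row ~103, the front rim is at row ~158, and the fingers are clear of the handle. Now I'll back away further and check.

Emit:
{"op": "arm_command", "data": {
  "commands": [-0.006,0,-0.012,0,-0.008,0,-0.014,0,-0.008,0,-0.014,0,-0.006,0,-0.008,0,0,0,0,0]
}}

```text
clock: 47.7
position: [608.6, 30.7, 110.1]
ee_rot: [0.995, -0.094, -0.04, 0.007]
contact_force: [0.3, 0.3, -0.2]
gripper_width: 51.1
```

Emit:
{"op": "arm_command", "data": {
  "commands": [-0.015,0,-0.01,0,-0.02,0,-0.01,0,-0.02,0,-0.01,0,-0.015,0,-0.005,0,0,0,0,0]
}}

```text
clock: 48.2
position: [539.6, 44.3, 150.6]
ee_rot: [0.995, -0.094, -0.041, 0.007]
contact_force: [0.9, 0.3, -0.9]
gripper_width: 51.3
```

```bash
python3 - <<'E'
from h import *
st();save('wrist','w13');b=save('top','top7')
cv2.imwrite('pics/z10.png',cv2.resize(b[90:290,130:397][:,:,::-1],(800,600),interpolation=cv2.INTER_CUBIC))
t=np.radians(YAW);ex=np.array([np.cos(t),np.sin(t)]);ey=np.array([-ex[1],ex[0]])
for c in('wrist','top'):
  for n in ('tray_handle','tray','canvas','cup','can','paint_c','panel','brush'):
    print(c,n,[(k,p,((p[:2]-M)@ex).round(1)) for k,p in place(c,n)[:2]])
E
```

```text
t 48.20 [539.6  44.3 150.6] tilt out -4.76 left 0.05 q [ 0.3675  0.3579 -0.2437 -0.0279 -1.0488  1.0297] qd [-0.004  0.017  0.015  0.01   0.016  0.002] F [ 0.9  0.3 -0.9] w 51.3
wrist tray_handle [(0.84, array([650.3,  21.9,  11. ]), np.float64(-74.0))]
wrist tray []
wrist canvas []
wrist cup []
wrist can []
wrist paint_c []
wrist panel [(0.7, array([ 521. , -191.5,    3.3]), np.float64(-161.4))]
wrist brush [(0.69, array([421.6, -46.5,  -0. ]), np.float64(-286.0))]
top tray_handle [(0.56, array([654.2,  21.2,  14.8]), np.float64(-70.0))]
top tray [(0.66, array([ 7.472e+02, -4.000e-01, -6.000e-01]), np.float64(25.4))]
top canvas [(0.74, array([ 541. , -374.2,   -2.9]), np.float64(-107.8))]
top cup [(0.78, array([755.8, 166.2,  -1.5]), np.float64(2.9))]
top can [(0.75, array([ 677.2, -291.6,    1.2]), np.float64(10.7)), (0.3, array([750.8,   4.2,  12.8]), np.float64(28.1))]
top paint_c [(0.77, array([ 541.3, -374.6,   -0.6]), np.float64(-107.4)), (0.6, array([ 761.5, -106.1,  119.9]), np.float64(59.1))]
top panel [(0.66, array([ 521.3, -189.3,   -0.7]), np.float64(-161.5)), (0.19, array([ 539.9, -373.2,   -3.6]), np.float64(-109.1))]
top brush [(0.71, array([422.7, -38.6,  -3.2]), np.float64(-286.4)), (0.69, array([ 758.9, -104.9,  121.7]), np.float64(56.3))]
```

View pics/w13.png

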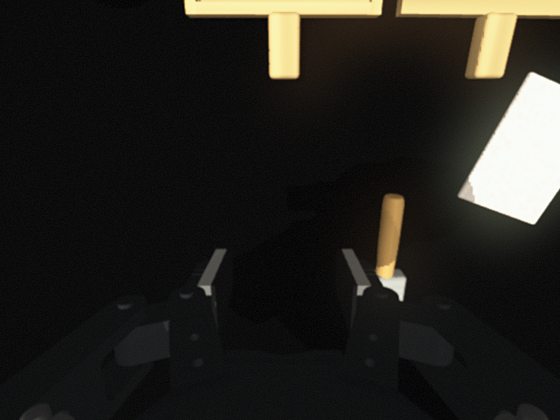

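View pics/z10.png

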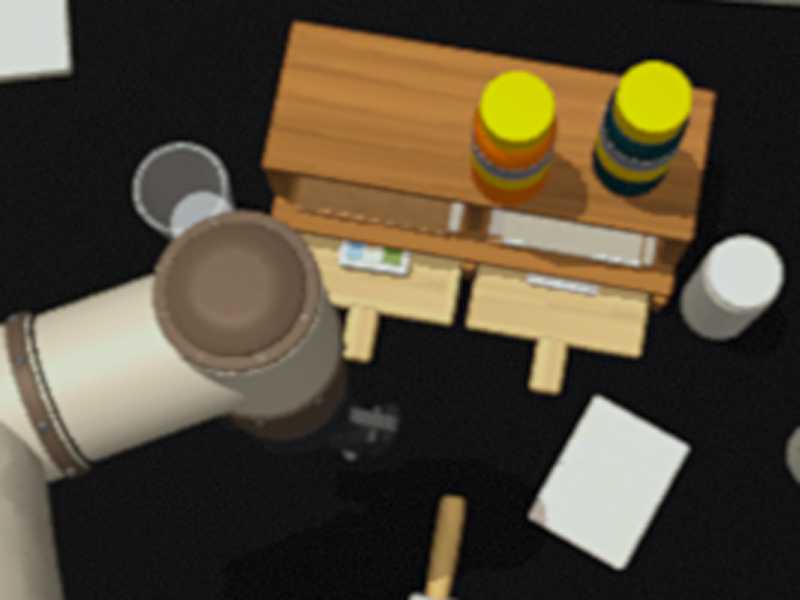

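Everything is in place and the arm is clear, so I'm handing it in.

```bash
python3 -c "
from h import *
print(arm.job_done())"
```

```text
the job is handed in; nothing more can be done
None
```

The wet canvas is lying flat and face up in the tray, and the tray is in the empty low bay with the catch holding it. I let go, backed the arm away and handed the job in at about 48 s (plus the last camera looks).

- **Canvas:** I gripped it only by its two long edges and set it down at the tray's centre. The pictures show it still flat in the tray, its top about 9 mm below the board by the given heights.
- **Sliding in:** I pinched the tray by its handle, lined it up with the bay and slid it in. It went in straight, with no sign of rubbing on the bay walls.
- **Catch:** The rollers started to resist about 12 mm before home and it then snapped through. The highest push I read on the rack was 9.5 N, under the 18 N limit. Force was read only at the end of each move, so peaks in between were not seen.
- **Hold:** The tray stayed put against a 5.4 N backward pull, while free sliding took only about 3 N. I pressed it forward again before letting go, but that last press stopped about 1.7 mm short of the furthest point reached. That matches the catch's holding point rather than the hard stop. I could not read the buffer directly.
- **Tilt:** Fast moves early on tilted the tool by up to 5.5°. I brought it back to under 1° before picking up the canvas. It leaned to about 5° again during the final push, without visible harm.
- **Other things:** The last pictures show the panel, brush, cup, can and bottles where they were. The panel and cup position readings were within a few mm of where they had been in the first pictures. The can, bottle and brush I judged from the pictures only.
- **Failed check:** The detector reported the tray's canvas and some bottles at wrong places in the last picture, so I went by the pictures for those.

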